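Tip the drip tray and scoop the used tubes into the discard bin

TASK

Lift the steel drip tray by its black handle right up to its stop and leave it tipped, so that the used sample tubes roll together at its low end. Then gather all three tubes at once with the hand scoop, lift them clear of the tray in it and tip them into the grey discard bin, never touching the tubes with the fingers. Finally set the scoop down flat on the table, and do not disturb the other things.

Things in the scene. Friction and masses are not known exactly. Their poses are not given: they have to be found in the camera images.
- stand: fixed grey stand under the tray, a plate 210 x 130 mm; origin on the table under the tray's centre; +x points to the tray's low (hinge) end, away from the robot, -x to its handle. The hinge axis is parallel to the stand's y, at stand x +100 mm, z 14 mm. The hinge cheeks, 28 mm high, stand just outside the tray at stand y +-86 mm
- tray_low (a point): corner of the tray's floor and low-end wall, mid-width (18 mm above the table, 5 mm uphill of the hinge axis and 4 mm above it in the tray's frame); turns with the tray; x runs down the floor, z out of it. A 45-degree bevel fills the corner, 12 mm along the floor and up the wall. Tray inside 190 x 140 mm; walls 5 mm thick, inside heights: low end 52, sides 22, handle end 18 mm
- tray (a joint): tilt of the steel tray about its hinge, 0 = level, grows as the handle end is lifted, stop at 0.30 rad; a stiff friction hinge (1.2 N m, about 8 N at the handle): the tray stays where it is left
- tray_handle (a point): black tab on the tray's handle end, sticking out 61 mm towards the robot, 24 mm wide (stand y), 14 mm thick, free on both sides, to be pinched across its width from above. This point lies in it, half-way up, 235 mm from the hinge axis along the tray and 17 mm above the axis in the tray's frame (31 mm above the table when level); turns with the tray, x to the low end
- tube0_mid (a point): capped plastic sample tube, a plain cylinder 18 mm in diameter and 84 mm long, about 18 g, rolls freely; this point is its centre; its y axis runs along the tube (the grey cap is at the +y end). At the start it lies across the tray on its floor, within 6 mm of the tray's centre line
- tube1_mid (a point): capped plastic sample tube, a plain cylinder 18 mm in diameter and 84 mm long, about 18 g, rolls freely; this point is its centre; its y axis runs along the tube (the grey cap is at the +y end). At the start it lies across the tray on its floor, within 6 mm of the tray's centre line
- tube2_mid (a point): capped plastic sample tube, a plain cylinder 18 mm in diameter and 84 mm long, about 18 g, rolls freely; this point is its centre; its y axis runs along the tube (the grey cap is at the +y end). At the start it lies across the tray on its floor, within 6 mm of the tray's centre line
- scoop_handle (a point): point in the black handle of the aluminium hand scoop (about 160 g), which lies flat on the table; x towards the lip, parallel to the flat bottom, z up. The handle is a bar 18 mm wide (y), 26 mm deep, 95 mm long, rising backwards from the back wall at 40 degrees. The point is 55 mm up the bar, 57 mm above the scoop's underside and 120 mm behind its lip
- scoop_lip (a point): middle of the scoop's front lip, at its underside; axes as scoop_handle. Blade 80 mm long (x), 114 mm wide, 2 mm thick, flat; back wall 32 mm high, 3 mm thick; side walls 22 mm high, 108 mm apart inside, ending 25 mm short of the lip
- bin: fixed grey open discard bin, 160 x 160 mm outside, 70 mm high, walls and floor 4 mm; origin under its centre on the table, z up
- canister: bystander: white jar with black cap, 48 mm in diameter, 110 mm high; origin at the centre of its underside
- lotion: bystander: blue bottle with black cap, 64 mm in diameter, 160 mm high; origin at the centre of its underside
- slidebox: bystander: small paper slide box 80 x 60 mm, 34 mm high; origin at the centre of its underside
- dish: bystander: glass dish 100 mm in diameter, 14 mm high; origin at the centre of its underside
- pump: bystander: white pump bottle 48 mm in diameter, 148 mm high; origin at the centre of its underside
Things that resemble listed ones, but are neither listed nor needed, are in the scene too. Of the things shaped like the part that bears scoop_handle, the aluminium one is meant. What is shaped like the part that bears tube2_mid but pink is not meant.

How it is judged:
On the way, in this order (a step that is already met when the one before it is completed fails the run):
1. the tray is tipped up to its stop (at least 0.26 rad) and all three tubes lie together at its low end (value of joint tray above 0.26 rad and x of each of tube0_mid, tube1_mid, tube2_mid in the frame of stand above 0.018 m), for 0.2 s.
2. all three tubes lie in the scoop, lifted clear of the tray (centres more than 130 mm above the table) (x of tube0_mid in the frame of scoop_handle between 0.038 and 0.125 m and z of tube0_mid in the frame of scoop_handle between -0.06 and -0.01 m and y of tube0_mid in the frame of scoop_handle between -0.05 and 0.05 m and height (world z) of each of tube0_mid, tube1_mid, tube2_mid above 0.13 m and x of tube1_mid in the frame of scoop_handle between 0.038 and 0.125 m and z of tube1_mid in the frame of scoop_handle between -0.06 and -0.01 m and y of tube1_mid in the frame of scoop_handle between -0.05 and 0.05 m and x of tube2_mid in the frame of scoop_handle between 0.038 and 0.125 m and z of tube2_mid in the frame of scoop_handle between -0.06 and -0.01 m and y of tube2_mid in the frame of scoop_handle between -0.05 and 0.05 m), for 0.3 s.
At the end, for the whole second after the job is handed in: All three tubes lie in the bin (centres inside its outline and less than 65 mm above the table), the scoop stands flat on the table itself (its lip within 3 mm of the table top, tilted less than 0.15 rad), and the tray is still tipped by more than 0.24 rad (value of joint tray above 0.24 rad and height (world z) of scoop_lip below 0.003 m and angle between scoop_handle's own z axis and vertical below 0.15 rad and x of tube0_mid in the frame of bin between -0.08 and 0.08 m and y of tube0_mid in the frame of bin between -0.08 and 0.08 m and height (world z) of each of tube0_mid, tube1_mid, tube2_mid below 0.065 m and x of tube1_mid in the frame of bin between -0.08 and 0.08 m and y of tube1_mid in the frame of bin between -0.08 and 0.08 m and x of tube2_mid in the frame of bin between -0.08 and 0.08 m and y of tube2_mid in the frame of bin between -0.08 and 0.08 m); the robot touches nothing.
It fails at once if the fingers touch a tube (contact force between the fingers and tube0 above 0.5 N or contact force between the fingers and tube1 above 0.5 N or contact force between the fingers and tube2 above 0.5 N).
It fails at once if a bystander is moved by more than 40 mm (distance of any of canister, lotion, slidebox, dish, pump from where it was at the start of the episode above 0.04 m).
It also fails if it takes over 70 s, if anything falls off the work surface, if the arm or the gripper's body presses on something with over 40 N, if the wrist force passes 120 N, or if a joint passes its speed limit or range.

ROBOT

A 7-joint arm with a two-finger parallel gripper is mounted at the origin on the work surface. World frame = base frame: x ahead of the robot, y to its left, z up, the work surface at z = 0. Lengths are in m, angles in rad, forces in N, time in s.
With the tool pointing down it reaches from about 0.425 to 0.925 m from the base axis. Payload 6.8 kg.
Tool frame: the origin (TCP) lies on the centre line of the jaws, within the pads' length; the fingertips stand 25 mm ahead of it and the grasp point (between the pads) lies 6 mm ahead of it; z points along the fingers, y is the direction in which the jaws open and shut (so a half turn about z gives the same grasp; the last joint's range is limited). The gripper opens to 85 mm and grips with 20 to 120 N. Pads are 22 mm wide; open, the fingers measure 114 mm over their backs; the gripper's body (76 mm by 85 mm) begins 54 mm behind the grasp point. The pads swing forward as they close: fully open they stand 13 mm farther back than shut.
Start: joints at [1.157, 0.477, 0.022, 1.555, -0.011, 1.109, -0.083], TCP at [0.203, -0.644, 0.256] pointing down, gripper open.
Joint ranges: [-2.96, 2.96], [-0.34, 2.1], [-1.41, 1.46], [0.24, 2.44], [-1.37, 4.51], [0.17, 1.92], [-2.96, 2.96]. Speed limits (rad/s): [2.39, 2.39, 3.14, 3.14, 3.14, 3.14, 3.14].

INTERFACE

Orientations are given as a unit quaternion [w, x, y, z].
In Python, from station import status, cams, order, models gives the robot as it stands.
- The arm moves only by the tool move_arm, never from a script. Its argument "steps" is one flat list of numbers, 7 for each row, row after row: the gripper's target within -1 to 1 (fully open at 1, half-way at 0, shut at -1), then the shift along the world's x, y, z in cm, then the turn, a rotation vector about the world's x, y, z in degrees. A call has 1 to 8 rows; each row shifts and turns the commanded pose from where the row before left it; what a row does not reach is not made up. A row lasts 1/10 s, in which the tool goes at most 50 mm and 8.59 degrees, less where a joint would pass 70% of its speed; a pose out of reach is approached as far as the arm can. A call with a gripper value outside its range is refused whole. The fingers move at their own pace and stop on an object; "newtons" is the grip in N (left out, the last holds). Time passes only in rows, so rows that do not move let the fingers close. It gives the time, the measured TCP pose, the force and the opening at its end, in the units of the state.
- status.get_obs(): the state, without advancing time (a new reading comes with each control period).
- cams.read_camera(name): name is "side" or "top"; returns a dict with "pixels" (400x640x3 uint8, red, green, blue), "mtx" (3x3 intrinsics, pixels), "T" (4x4, takes a point from camera to world coordinates). Camera axes: x right, y down, z forward; pixel columns grow to the right and rows downward; lengths in m; the calibration is good to about 2 mm. A picture is of the moment at which its call begins. There is no depth.
- order.hand_in(): hands the job in, once; it reports no verdict.
Trained networks look in the newest picture that a camera, given by its name, has taken for a name from the list of things; names that differ only in an ending like _2 or _b are one class to them, and where a whole thing is asked for, a point or a joint stands for the part that bears it (a point fixed in the world has none). Each returns a list of dicts, best first, with "score" (0 to 1); they miss things now and then, are a little off and sometimes report something else, mostly with a low value. They report only what shows in the picture. A call takes as long as a camera call. They do not tell look-alikes from the thing itself.
- models.silhouettes(camera, query): "region" (400x640 bool, what is visible of it) and "box" ([centre column, centre row, width, height] in pixels, round what is visible of it).
- models.place_of(camera, query): "position" ([row, column] in pixels: a listed point, or the origin of a listed thing).
The state is a dict: "t": time; "q": joint angles; "joint_vel": joint speeds; "joint_torque": joint torques, N m; "eef_pos": TCP position; "tool_rot": TCP orientation; "contact_force": force on the tool from outside, world axes, zero at the start; "torque": the same for the moment, N m; "gripper_width": opening from 0.0 (shut) to 1.0 (fully open).
Only numpy, scipy, OpenCV 4.12 (cv2) and the standard library are available. Lean on these libraries where they do the work, as an engineer would, in place of code of your own. Each camera call takes 0.05 s, during which the arm holds its last target.

## Working session

There is one attempt and no reset: what is moved stays moved. The work goes in short steps, Python scripts to look and compute and a tool call to move; the robot and the scene stay as the last step left them, time stands still between calls to the robot, and variables do not carry over. Pictures are saved under pics/ and viewed, and the job is handed in when it is done.

Besides the shell and the picture viewer there is one more tool, called after ">>>" as name(argument=value, ...), one argument or row to a line, values as JSON. move_arm: Moves the arm, as the interface text tells. Its arguments: {"type":"object","properties":{"steps":{"type":"array"},"newtons":{"type":"number"}},"required":["steps"]}

```bash
ls; mkdir -p pics
python3 - <<'E'
from station import status,cams,models
import cv2,numpy as np
print(status.get_obs())
for c in ("side","top"):
    r=cams.read_camera(c)
    print(c,r["mtx"].tolist(),np.round(r["T"],4).tolist())
    cv2.imwrite(f"pics/{c}0.png",r["pixels"][:,:,::-1])
E
```

```text
pics
{'t': 0.0, 'q': array([ 1.15686089,  0.47780544,  0.0223292 ,  1.55646419, -0.01148701,
        1.10929068, -0.08311506]), 'joint_vel': array([-0.00083561, -0.00039496, -0.00093792, -0.00042692, -0.0011641 ,
        0.00191989,  0.00147047]), 'joint_torque': array([ 5.14576386e-04, -5.96445072e+01,  1.60792798e+00, -2.81198877e+01,
        1.24654241e-02,  9.37950157e-03,  1.05712346e-07]), 'eef_pos': array([ 0.20306109, -0.64315426,  0.25531651]), 'tool_rot': array([-8.95287968e-04,  9.88328791e-01,  1.52333042e-01, -2.10811907e-04]), 'contact_force': array([-0.11939691, -0.11496944, -0.40293308]), 'torque': array([-0.04060997,  0.00633696, -0.00356048]), 'gripper_width': 1.0012065951094578}
side [[520.3697969044837, 0.0, 325.9074456664463], [0.0, 520.3697969044837, 210.31649965061186], [0.0, 0.0, 1.0]] [[0.8781, -0.3643, 0.3102, 0.1534], [-0.4782, -0.6902, 0.5431, -0.7439], [0.0163, -0.6252, -0.7803, 1.1642], [0.0, 0.0, 0.0, 1.0]]
top [[371.22754537717424, 0.0, 315.81927690719954], [0.0, 371.22754537717424, 200.6707595600978], [0.0, 0.0, 1.0]] [[0.0065, -0.9917, 0.1286, 0.4608], [-0.9998, -0.0089, -0.0178, 0.0461], [0.0188, -0.1285, -0.9915, 0.9936], [0.0, 0.0, 0.0, 1.0]]
```

View pics/side0.png

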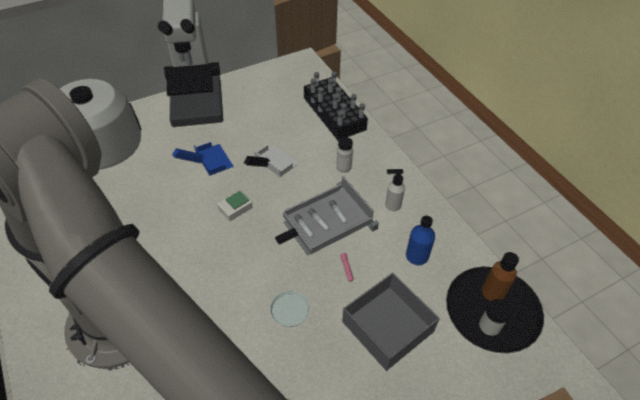

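View pics/top0.png

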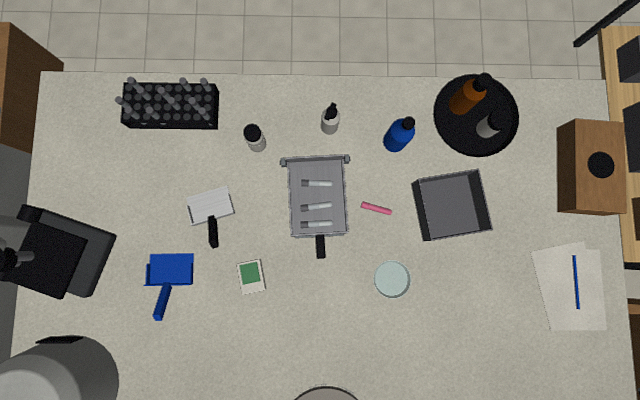

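```bash
cat > h.py <<'E'
from station import status,cams,models,order
import cv2,numpy as np
from scipy.spatial.transform import Rotation as R
CAM={}
def grab(c,fn=None):
    r=cams.read_camera(c); CAM[c]=r
    if fn: cv2.imwrite(fn,r["pixels"][:,:,::-1])
    return r
def ray(c,rc):
    r=CAM[c];d=np.linalg.inv(r["mtx"])@np.array([rc[1],rc[0],1.0]); T=np.array(r["T"])
    return T[:3,3],T[:3,:3]@d
def onz(c,rc,z):
    o,d=ray(c,rc); return o+d*(z-o[2])/d[2]
def tri(a,b):
    (o1,d1),(o2,d2)=ray("side",a),ray("top",b)
    s=np.linalg.lstsq(np.c_[d1,-d2],o2-o1,rcond=None)[0]
    p,q=o1+d1*s[0],o2+d2*s[1]; return (p+q)/2,np.linalg.norm(p-q)
def proj(c,P):
    r=CAM[c];T=np.linalg.inv(r["T"]);p=T[:3,:3]@np.asarray(P)+T[:3,3];u=r["mtx"]@p;return u[:2]/u[2]
E
python3 - <<'E'
from h import *
np.set_printoptions(precision=4,suppress=True)
for c in("side","top"): grab(c)
for n,z in dict(stand=0,tray_low=.018,tray_handle=.031,tube0_mid=.027,tube1_mid=.027,tube2_mid=.027,scoop_handle=.057,scoop_lip=0,bin=0,canister=0,lotion=0,slidebox=0,dish=0,pump=0).items():
    for c in("side","top"):
        for d in models.place_of(c,n)[:5]:
            print(n,c,round(d["score"],2),np.round(d["position"],1),onz(c,d["position"],z))
E
```

```text
stand side 0.78 [222.5 330.6] [0.6069 0.0217 0.    ]
stand top 0.97 [196.7 316.2] [0.6005 0.0273 0.    ]
tray_low side 0.76 [205.4 357. ] [0.696  0.0284 0.018 ]
tray_low top 0.88 [165.5 315.4] [0.6825 0.0303 0.018 ]
tray_low top 0.44 [279.5 252. ] [0.3815 0.1913 0.018 ]
tray_handle side 0.91 [237.4 283.7] [0.4597 0.0161 0.031 ]
tray_handle top 0.8 [246.9 318.6] [0.4658 0.0208 0.031 ]
tube0_mid side 0.66 [162.4 252.8] [0.4991 0.3131 0.027 ]
tube0_mid side 0.65 [227.3 305.3] [0.5274 0.0218 0.027 ]
tube0_mid top 0.64 [223.8 318.5] [0.5255 0.0213 0.027 ]
tube1_mid side 0.64 [221.1 315.5] [0.562  0.0277 0.027 ]
tube1_mid side 0.23 [213.2 340.2] [0.6359 0.02   0.027 ]
tube1_mid top 0.53 [208.3 313. ] [0.566 0.036 0.027]
tube2_mid side 0.72 [268.  347.2] [ 0.563 -0.145  0.027]
tube2_mid side 0.64 [214.4 341. ] [0.6358 0.0153 0.027 ]
tube2_mid top 0.74 [181.2 318. ] [0.6382 0.0233 0.027 ]
tube2_mid top 0.6 [208.5 445.4] [ 0.5684 -0.3131  0.027 ]
tube2_mid top 0.59 [210.  377.5] [ 0.5629 -0.1334  0.027 ]
scoop_handle side 0.89 [156.6 184.6] [0.3215 0.4004 0.057 ]
scoop_handle side 0.82 [163.8
[... 738 characters left out ...]
 [144.6 257.6] [0.7435 0.1891 0.    ]
lotion side 0.68 [255.6 421.1] [ 0.7681 -0.1902  0.    ]
lotion top 0.55 [139.1 391.5] [ 0.7635 -0.1803  0.    ]
slidebox side 0.85 [211.5 232.4] [0.3783 0.1872 0.    ]
slidebox top 0.59 [276.2 250. ] [ 0.3885  0.1995 -0.    ]
slidebox top 0.58 [275.6 389.1] [ 0.392  -0.1666  0.    ]
dish side 0.76 [307.1 289.9] [ 0.3891 -0.1631  0.    ]
dish side 0.7 [253.5 419.2] [ 0.7675 -0.1821  0.    ]
dish side 0.24 [221.3 328.8] [0.6045 0.0278 0.    ]
dish top 0.93 [275.  389.3] [ 0.3935 -0.1671  0.    ]
dish top 0.58 [208.7 446.6] [ 0.5709 -0.3264  0.    ]
pump side 0.72 [203.3 392. ] [ 0.7987 -0.0002  0.    ]
pump top 0.91 [125.7 327.8] [ 0.7997 -0.0036  0.    ]
```

Run:
```python
from h import *
im=cv2.imread("pics/top0.png"); s=cv2.imread("pics/side0.png")
def crop(im,x0,y0,w,h,k,fn): cv2.imwrite(fn,cv2.resize(im[y0:y0+h,x0:x0+w],None,fx=k,fy=k,interpolation=cv2.INTER_CUBIC))
crop(im,180,145,180,125,4,"pics/zt.png")
crop(im,400,160,100,90,6,"pics/zb.png")
crop(s,240,140,150,120,5,"pics/zs.png")
```

```text
(no output)
```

View pics/zt.png

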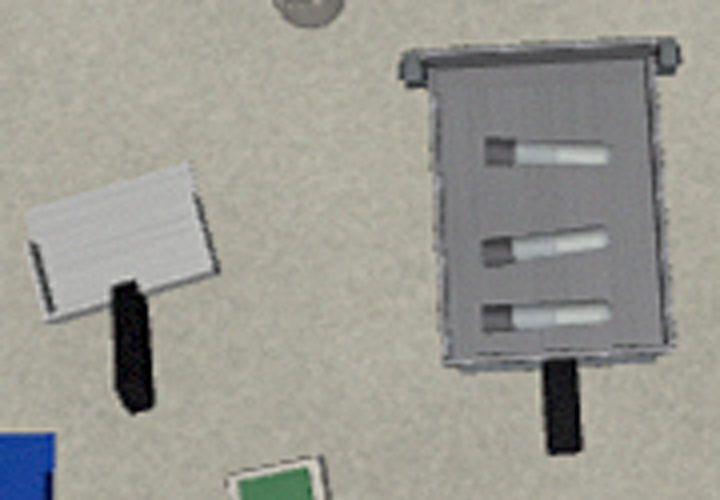

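View pics/zb.png

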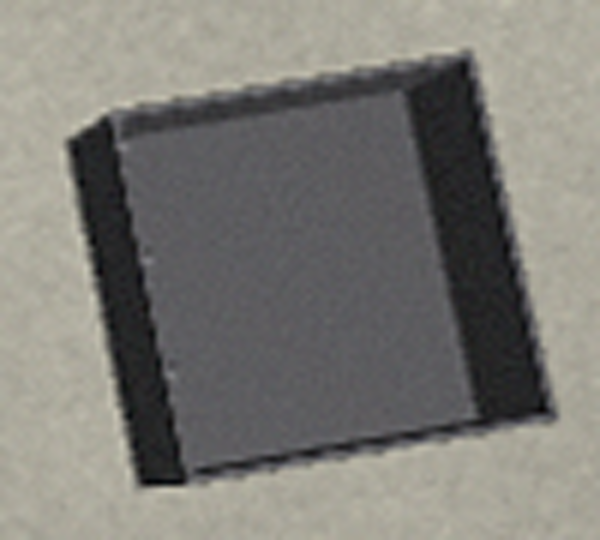

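View pics/zs.png

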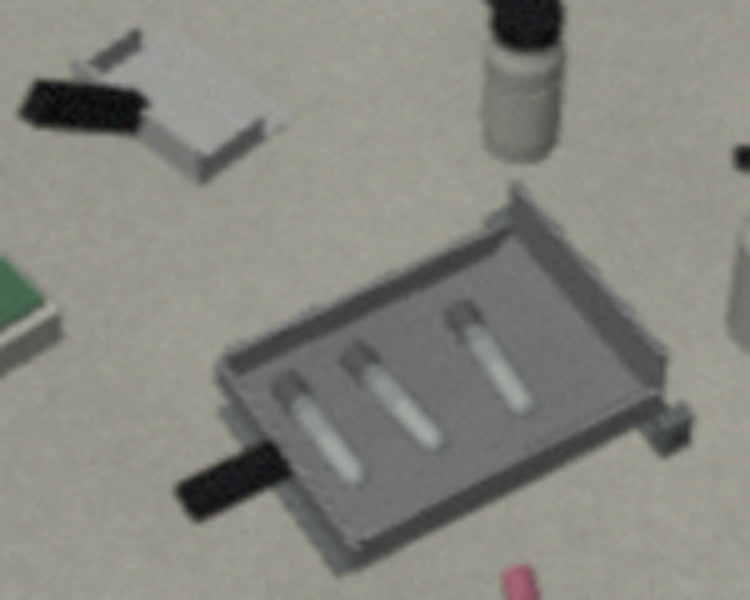

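Run:
```python
from h import *
np.set_printoptions(precision=4,suppress=True)
for c in("side","top"): grab(c)
def t(x,y,z,k=4,o=(180,145)): return onz("top",(o[1]+y/k,o[0]+x/k),z)
def s(x,y,z,k=5,o=(240,140)): return onz("side",(o[1]+y/k,o[0]+x/k),z)
print("tabend",t(565,453,.038),s(190,505,.038)); print("cheeks",t(411,60,.028),t(669,47,.028))
print("wall corners outer top",t(443,362,.036),t(675,345,.036))
print("scoop lip corners top",t(26,212,.002),t(188,163,.002)," side",s(292,125,.002),s(172,30,.002))
print("scoop back top corners",t(45,321,.032),t(218,270,.032))
print("handle end top",t(138,405,.07))
b=lambda x,y,z:t(x,y,z,6,(400,160))
P=np.array([b(70,140,.07),b(472,52,.07),b(555,415,.07),b(138,487,.07)]);print("bin rim",P,P.mean(0))
Q=np.array([b(122,145,.004),b(405,92,.004),b(475,418,.004),b(187,470,.004)]);print("bin floor",Q,Q.mean(0))
```

```text
tabend [0.4371 0.0141 0.038 ] [0.4394 0.0079 0.038 ]
cheeks [0.6942 0.1173 0.028 ] [ 0.705  -0.0544  0.028 ]
wall corners outer top [0.4943 0.0926 0.036 ] [ 0.5063 -0.0566  0.036 ]
scoop lip corners top [0.5936 0.3748 0.002 ] [0.6279 0.268  0.002 ]  side [0.6261 0.2613 0.002 ] [0.596  0.3708 0.002 ]
scoop back top corners [0.5189 0.3491 0.032 ] [0.5528 0.2393 0.032 ]
handle end top [0.4654 0.2778 0.07  ]
bin rim [[ 0.6272 -0.2134  0.07  ]
 [ 0.6669 -0.3868  0.07  ]
 [ 0.5126 -0.414   0.07  ]
 [ 0.4814 -0.2378  0.07  ]] [ 0.572 -0.313  0.07 ]
bin floor [[ 0.637  -0.2556  0.004 ]
 [ 0.6627 -0.386   0.004 ]
 [ 0.5146 -0.4107  0.004 ]
 [ 0.4906 -0.2803  0.004 ]] [ 0.5762 -0.3331  0.004 ]
```

>>> move_arm(
  steps=[1,1.6,4.1,0,0,0,-1,1,1.6,4.1,0,0,0,-1,1,1.6,4.1,0,0,0,-1,1,1.6,4.1,0,0,0,-1,1,1.6,4.1,0,0,0,-1,1,1.6,4.1,0,0,0,-1,1,1.6,4.1,0,0,0,-1,1,1.6,4.1,0,0,0,-1],
  newtons=80,
)

```text
t: 2.5
eef_pos: [0.3317, -0.3141, 0.2566]
tool_rot: [0.0, 0.997, 0.083, 0.0]
contact_force: [1.4, -0.4, 0.9]
gripper_width: 1.003
```

>>> move_arm(
  steps=[1,1.6,4.1,0,0,0,-1,1,1.6,4.1,0,0,0,-1,1,1.6,4.1,0,0,0,-1,1,1.6,4.1,0,0,0,-1,1,1.6,4.1,0,0,0,-1,1,1.6,4.1,0,0,0,-0.8,1,1.6,4.1,0,0,0,0,1,1.6,4.1,0,0,0,0],
)

```text
t: 3.3
eef_pos: [0.4597, 0.014, 0.2567]
tool_rot: [0.0, 0.999, 0.032, 0.001]
contact_force: [1.3, -0.6, -0.2]
gripper_width: 1.003
```

>>> move_arm(
  steps=[1,0.5,0.2,-4.5,0,0,0,1,0,0,-4.5,0,0,0,1,0,0,-4.5,0,0,0,1,0,0,-4.5,0,0,0,1,0,0,-2.5,0,0,0,1,0,0,-1.5,0,0,0,1,0,0,0,0,0,0],
)

```text
t: 4.0
eef_pos: [0.4629, 0.0143, 0.0346]
tool_rot: [0.0, 0.999, 0.033, -0.002]
contact_force: [0.1, -0.4, 0.7]
gripper_width: 1.002
```

Run:
```python
from h import *
im=[grab(c)["pixels"] for c in("side","top")]
a=cv2.resize(im[0][140:280,220:420],None,fx=3,fy=3)[:,:,::-1]
b=cv2.resize(im[1][130:270,260:420],None,fx=4,fy=4)[:,:,::-1]
cv2.imwrite("pics/a1.png",a);cv2.imwrite("pics/b1.png",b)
```

```text
(no output)
```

View pics/a1.png

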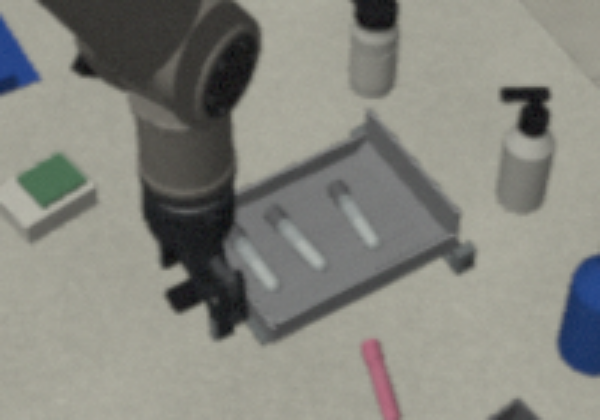

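View pics/b1.png

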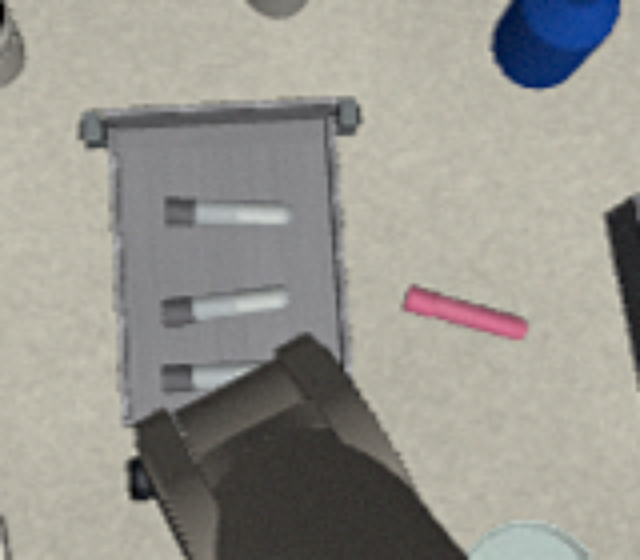

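>>> move_arm(
  steps=[-1,0,0,0,0,0,0,-1,0,0,0,0,0,0,-1,0,0,0,0,0,0,-1,0,0,0,0,0,0,-1,0,0,0,0,0,0,-1,0,0,0,0,0,0,-1,0,0,0,0,0,0,-1,0,0,0,0,0,0],
  newtons=80,
)

```text
t: 4.9
eef_pos: [0.4645, 0.017, 0.0373]
tool_rot: [-0.001, 0.999, 0.034, 0.001]
contact_force: [-3.2, 6.7, 12.1]
gripper_width: 0.266
```

>>> move_arm(
  steps=[-1,0.09,0.01,0.75,-0.12,1.83,0,-1,0.11,0.01,0.75,-0.12,1.83,0,-1,0.13,0.01,0.75,-0.12,1.83,0,-1,0.16,0.01,0.74,-0.12,1.83,0,-1,0.18,0.01,0.74,-0.12,1.83,0,-1,0.21,0.01,0.73,-0.12,1.83,0],
)

```text
t: 5.5
eef_pos: [0.4729, 0.0176, 0.0809]
tool_rot: [0.001, 0.995, 0.033, -0.096]
contact_force: [-0.1, 6.2, -6.7]
gripper_width: 0.269
```

>>> move_arm(
  steps=[-1,0.23,0.01,0.72,-0.12,1.83,0,-1,0.25,0.01,0.72,-0.12,1.83,0,-1,0.27,0.02,0.71,-0.12,1.83,0,-1,0,0,0,0,0,0],
)

```text
t: 5.9
eef_pos: [0.4807, 0.0181, 0.1029]
tool_rot: [0.003, 0.989, 0.033, -0.144]
contact_force: [-1.8, 6.5, 5.4]
gripper_width: 0.269
```

>>> move_arm(
  steps=[-1,0.15,0.01,0.35,-0.06,0.92,0,-1,0.15,0.01,0.35,-0.06,0.92,0,-1,0,0,0,0,0,0,-1,0,0,0,0,0,0],
)

```text
t: 6.3
eef_pos: [0.4819, 0.0181, 0.1059]
tool_rot: [0.003, 0.987, 0.033, -0.16]
contact_force: [0.3, 9.1, -32.1]
gripper_width: 0.26
```

Run:
```python
from h import *
im=[grab(c)["pixels"] for c in("side","top")]
a=cv2.resize(im[0][140:280,220:420],None,fx=3,fy=3)[:,:,::-1]
b=cv2.resize(im[1][130:270,260:420],None,fx=4,fy=4)[:,:,::-1]
cv2.imwrite("pics/a2.png",a);cv2.imwrite("pics/b2.png",b)
```

```text
(no output)
```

View pics/a2.png

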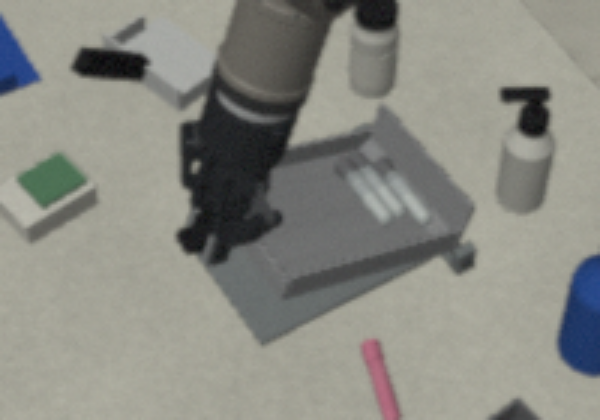

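View pics/b2.png

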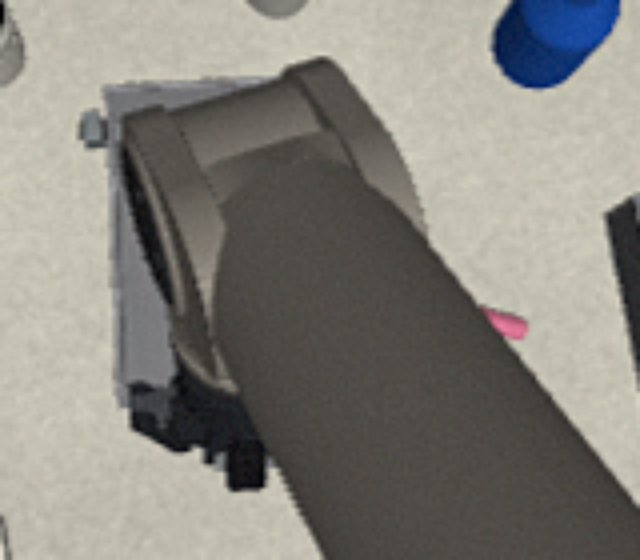

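>>> move_arm(
  steps=[-1,0,0,-0.25,0,0,0,0.6,0,0,0,0,0,0,0.6,0,0,0,0,0,0,0.6,0,0,0,0,0,0,0.6,0,0,0,0,0,0,0.6,0,0,0,0,0,0],
)

```text
t: 7.0
eef_pos: [0.4837, 0.0152, 0.1071]
tool_rot: [0.005, 0.987, 0.032, -0.159]
contact_force: [-0.6, -0.6, 0.2]
gripper_width: 0.799
```

>>> move_arm(
  steps=[0.6,0.6,0.04,2,0,0,0,0.6,1,0.1,3,0,0,0,0.6,1,0.1,3,0,0,0,0.6,0.5,1,4,0,-3,0,0.6,0,1,4,0,-5,0,0.6,0,2,2,0,-5,0,0.6,0,3,0,0,-5,0],
)

```text
t: 7.7
eef_pos: [0.5167, 0.0877, 0.2909]
tool_rot: [0.01, 1.0, 0.029, 0.002]
contact_force: [0.8, 0.8, -0.7]
gripper_width: 0.803
```

Run:
```python
from h import *
np.set_printoptions(precision=4,suppress=True)
o=status.get_obs(); print(o["eef_pos"],o["tool_rot"],o["q"])
r=R.from_quat(o["tool_rot"],scalar_first=True).as_matrix();print(r)
im=grab("side")["pixels"]
a=cv2.resize(im[130:270,220:420],None,fx=4,fy=4)[:,:,::-1]
cv2.imwrite("pics/a3.png",a)
```

```text
[0.5167 0.0877 0.2909] [0.0101 0.9995 0.0291 0.0022] [ 0.1185  0.2323 -0.4865  1.8476  0.1445  1.0945 -1.9363]
[[ 0.9983  0.0582  0.005 ]
 [ 0.0582 -0.9981 -0.02  ]
 [ 0.0038  0.0203 -0.9998]]
```

View pics/a3.png

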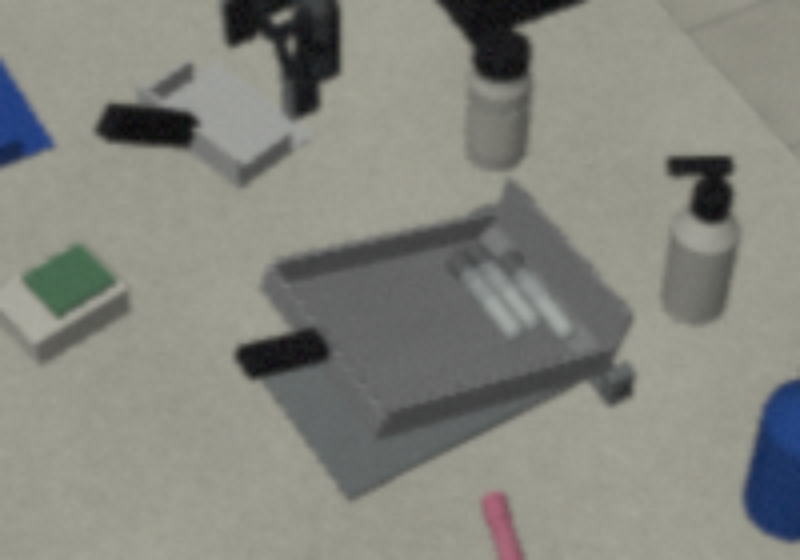

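>>> move_arm(
  steps=[0.6,-0.4,4,-2,0.2,0,2.8,0.6,-0.4,4,-3,0.2,0,2.8,0.6,-0.4,4,-3,0.2,0,2.8,0.6,-0.4,4,-3,0.3,0,2.8,0.6,-0.4,3.6,-1,0.3,0.2,2.7,0.6,0,0,0,0,0,0,0.6,0,0,0,0,0,0],
)

```text
t: 8.45
eef_pos: [0.494, 0.2841, 0.1667]
tool_rot: [-0.0, 0.988, 0.152, -0.004]
contact_force: [1.5, -0.5, 1.1]
gripper_width: 0.798
```

Run:
```python
from h import *
np.set_printoptions(precision=4,suppress=True)
o=status.get_obs(); print(o["eef_pos"],o["tool_rot"],o["q"])
r=R.from_quat(o["tool_rot"],scalar_first=True).as_matrix();print(r, np.arctan2(r[1,0],r[0,0]))
ex=np.array([np.cos(.3),np.sin(.3)]); print("err to handle",np.array([.4964,.2835])-o["eef_pos"][:2])
for c in("side","top"): grab(c)
for n,z in dict(scoop_handle=.057,scoop_lip=0).items():
    for c in("side","top"):
        for d in models.place_of(c,n)[:4]:
            print(n,c,round(d["score"],2),onz(c,d["position"],z))
```

```text
[0.494  0.2841 0.1667] [-0.      0.9883  0.1524 -0.0037] [-0.1918  0.4711 -0.5634  1.8591  0.308   0.9059 -2.1645]
[[ 0.9535  0.3013 -0.0074]
 [ 0.3013 -0.9535 -0.0011]
 [-0.0074 -0.0011 -1.    ]] 0.30607110872788384
err to handle [ 0.0024 -0.0006]
scoop_handle side 0.82 [0.5007 0.2958 0.057 ]
scoop_handle side 0.7 [0.3227 0.4072 0.057 ]
scoop_handle top 0.7 [0.4922 0.2841 0.057 ]
scoop_handle top 0.59 [0.6858 0.0302 0.057 ]
scoop_lip side 0.95 [0.6077 0.3252 0.    ]
scoop_lip side 0.73 [0.438  0.4057 0.    ]
scoop_lip top 0.59 [0.6103 0.327  0.    ]
```

>>> move_arm(
  steps=[0.6,0.2,0,-3.5,0,-0.4,0,0.6,0,0,-3.5,0,0,0,0.6,0,0,-2.4,0,0,0,0.6,0,0,-1,0,0,0,0.6,0,0,0,0,0,0,-1,0,0,0,0,0,0,-1,0,0,0,0,0,0,-1,0,0,0,0,0,0],
  newtons=100,
)

```text
t: 9.55
eef_pos: [0.4973, 0.2839, 0.0645]
tool_rot: [0.0, 0.988, 0.151, 0.001]
contact_force: [-0.1, -0.5, -0.3]
gripper_width: 0.296
```

>>> move_arm(
  steps=[-1,0,0,0,0,0,0,-1,0,0,0,0,0,0,-1,0,0,0,0,0,0,-1,0,0,0,0,0,0],
)

```text
t: 9.95
eef_pos: [0.4972, 0.2841, 0.0645]
tool_rot: [-0.0, 0.988, 0.152, 0.001]
contact_force: [-1.0, -0.2, 5.6]
gripper_width: 0.203
```

Run:
```python
from h import *
np.set_printoptions(precision=4,suppress=True)
o=status.get_obs(); print(o["eef_pos"],o["q"],o["contact_force"],o["torque"])
r=R.from_quat(o["tool_rot"],scalar_first=True).as_matrix();print(r, np.arctan2(r[1,0],r[0,0]))
im=[grab(c)["pixels"] for c in("side","top")]
a=cv2.resize(im[0][100:240,200:400],None,fx=4,fy=4)[:,:,::-1]
b=cv2.resize(im[1][130:270,150:350],None,fx=4,fy=4)[:,:,::-1]
cv2.imwrite("pics/a4.png",a);cv2.imwrite("pics/b4.png",b)
```

```text
[0.4972 0.2841 0.0645] [-0.2538  0.6092 -0.4892  1.9186  0.4252  0.7141 -2.2609] [-0.9934 -0.157   5.6281] [0.1027 0.1566 0.0234]
[[ 0.9541  0.2996  0.0027]
 [ 0.2996 -0.9541  0.0005]
 [ 0.0028  0.0004 -1.    ]] 0.30429046497334516
```

View pics/a4.png

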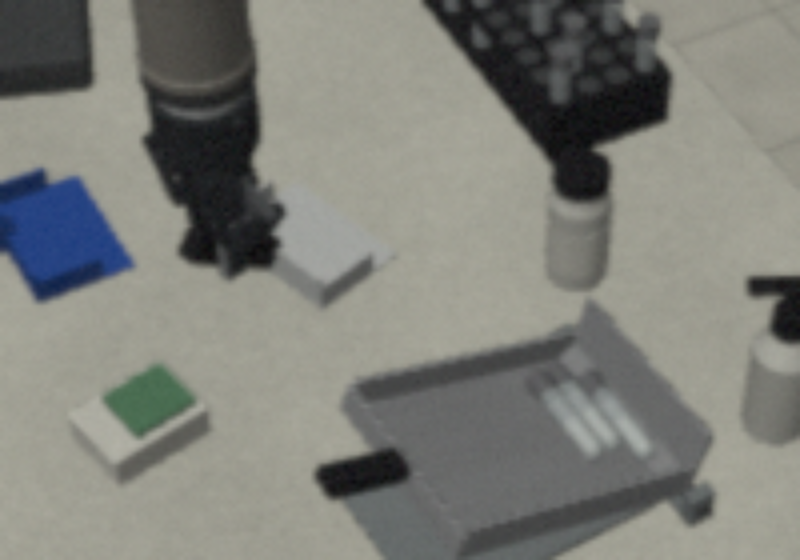

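View pics/b4.png

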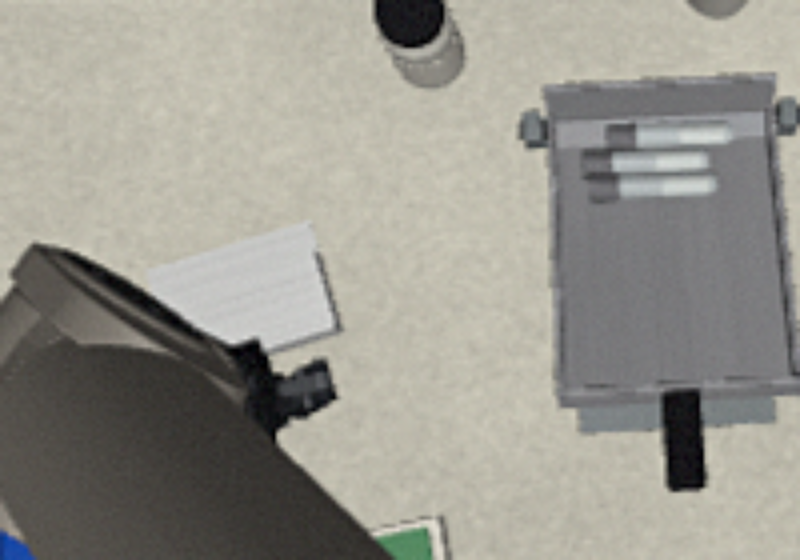

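Run:
```python
from h import *
np.set_printoptions(precision=4,suppress=True)
grab("top")
psi=.065;H=np.array([.700,.0322,.014]);ex=np.array([np.cos(psi),np.sin(psi),0]);ey=np.array([-np.sin(psi),np.cos(psi),0])
def b(x,y,z): return onz("top",(130+y/4,150+x/4),z)
for (l,r),z in zip([((606,135),(733,133)),((582,163),(710,160)),((588,188),(717,184))],(.0325,.038,.043)):
    for p in (l,r):
        d=b(*p,z)-H; print(np.round([d@ex*1e3,d@ey*1e3,z*1e3],1),end=" ")
    print()
```

```text
[-14.1  36.1  32.5] [-17.3 -47.9  32.5] 
[-33.3  52.8  38. ] [-35.8 -31.2  38. ] 
[-51.1  49.6  43. ] [-53.1 -34.4  43. ]
```

>>> move_arm(
  steps=[-1,0,0,2,0,0,0,-1,0,0,4,0,0,0,-1,0,0,4,0,0,0,-1,0,0,4,0,0,0,-1,0,0,0,0,0,0,-1,0,0,0,0,0,0],
  newtons=120,
)

```text
t: 10.7
eef_pos: [0.4967, 0.2834, 0.204]
tool_rot: [0.0, 0.988, 0.151, 0.001]
contact_force: [-0.1, -0.6, -2.9]
gripper_width: 0.197
```

Run:
```python
from h import *
np.set_printoptions(precision=4,suppress=True)
o=status.get_obs(); print(o["eef_pos"],o["q"],o["contact_force"],o["torque"])
r=R.from_quat(o["tool_rot"],scalar_first=True).as_matrix();print(r)
im=[grab(c)["pixels"] for c in("side","top")]
for n in("scoop_lip","scoop_handle"):
  for c in("side","top"):
    for d in models.place_of(c,n)[:3]:
        z=o["eef_pos"][2]-(.0645 if n=="scoop_lip" else .0075)
        print(n,c,round(d["score"],2),np.round(d["position"],1),r.T@(onz(c,d["position"],z)-o["eef_pos"]))
a=cv2.resize(im[0][60:200,200:400],None,fx=4,fy=4)[:,:,::-1]
b=cv2.resize(im[1][130:270,150:350],None,fx=4,fy=4)[:,:,::-1]
cv2.imwrite("pics/a5.png",a);cv2.imwrite("pics/b5.png",b)
```

```text
[0.4967 0.2834 0.204 ] [-0.1723  0.4254 -0.5823  1.8293  0.2816  0.9677 -2.1416] [-0.1014 -0.5807 -2.8727] [-0.1528  0.1061  0.0538]
[[ 0.9542  0.2993  0.0026]
 [ 0.2993 -0.9542 -0.0003]
 [ 0.0023  0.0011 -1.    ]]
scoop_lip side 0.79 [154.3 224.4] [-0.0876 -0.0167  0.0643]
scoop_lip side 0.74 [205.  357.6] [0.0364 0.364  0.065 ]
scoop_lip side 0.59 [119.6 284.7] [ 0.1268 -0.0035  0.0648]
scoop_lip top 0.81 [181.3 193.6] [0.1215 0.0051 0.0648]
scoop_handle side 0.95 [128.8 249.7] [-0.0081  0.0057  0.0075]
scoop_handle side 0.67 [154.4 185.3] [-0.1895 -0.0381  0.007 ]
scoop_handle top 0.77 [230.4 197. ] [ 0.0016 -0.0007  0.0075]
```

View pics/a5.png

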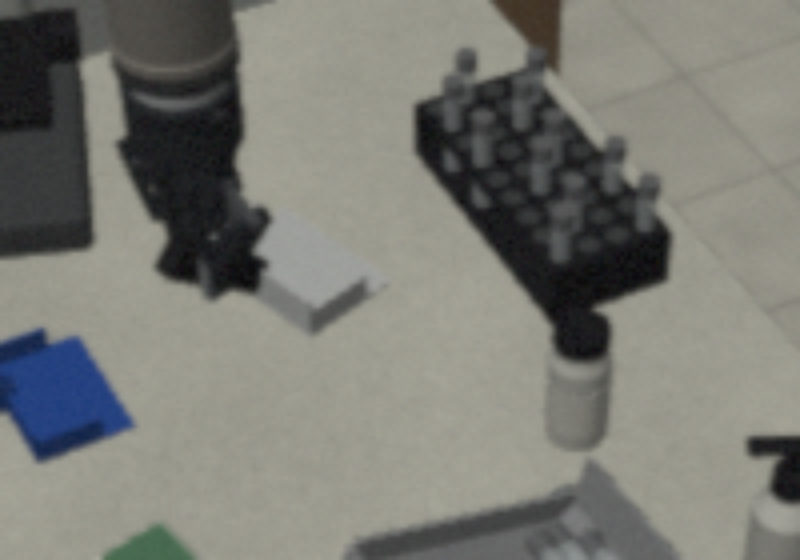

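View pics/b5.png

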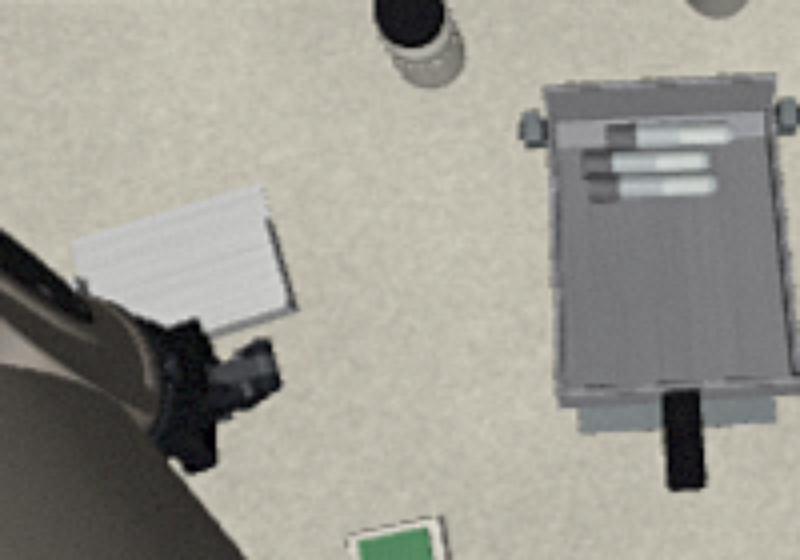

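>>> move_arm(
  steps=[-1,0.4,-3.7,0,0,0,-1.96,-1,0.4,-3.7,0,0,0,-1.96,-1,0.4,-3.7,0,0,0,-1.96,-1,0.4,-3.7,0,0,0,-1.96,-1,0.4,-3.7,0,0,0,-1.96,-1,0.4,-3.7,0,0,0,-1.96,-1,0.3,-3.8,0,0,0,-1.96,-1,0,0,0,0,0,0],
)

```text
t: 11.8
eef_pos: [0.5234, 0.0167, 0.2021]
tool_rot: [0.002, 1.0, 0.028, -0.001]
contact_force: [0.1, -0.3, -2.1]
gripper_width: 0.197
```

>>> move_arm(
  steps=[-1,0,0,-0.7,-0.37,5.72,0,-1,0,0,-0.6,-0.37,5.72,0,-1,0,0,-0.6,-0.37,5.72,0,-1,0,0,0,0,0,0,-1,0,0,0,0,0,0],
)

```text
t: 12.3
eef_pos: [0.5235, 0.024, 0.1833]
tool_rot: [0.005, 0.988, 0.032, -0.149]
contact_force: [0.5, -0.1, -0.8]
gripper_width: 0.192
```

```bash
cat >> h.py <<'E'
np.set_printoptions(precision=4,suppress=True)
psi=.065;H=np.array([.700,.0322,.014]);ex=np.array([np.cos(psi),np.sin(psi),0]);ey=np.array([-np.sin(psi),np.cos(psi),0]);th=.3
S=np.c_[ex,ey,[0,0,1]]
RT=S@R.from_rotvec([0,th,0]).as_matrix()   # tray axes in world
def state():
    o=status.get_obs(); r=R.from_quat(o["tool_rot"],scalar_first=True).as_matrix()
    sc=np.c_[r[:,0],-r[:,1],-r[:,2]]
    tcp=RT.T@(o["eef_pos"]-H)*1e3; lip=RT.T@(o["eef_pos"]+sc@[.1195,0,-.0645]-H)*1e3
    print("tcp",o["eef_pos"],"tray-frame tcp",np.round(tcp,1),"lip",np.round(lip,1))
    e=RT.T@sc; print("rel rotvec in tray deg",np.degrees(R.from_matrix(e).as_rotvec()),"F tray",np.round(RT.T@o["contact_force"],2),"M",np.round(RT.T@o["torque"],2),"q",o["q"],"t",o["t"])
    return o
E
python3 - <<'E'
from h import *
state()
im=[grab(c)["pixels"] for c in("side","top")]
a=cv2.resize(im[0][120:260,220:420],None,fx=4,fy=4)[:,:,::-1]
cv2.imwrite("pics/a6.png",a)
b=cv2.resize(im[1][110:250,220:420],None,fx=4,fy=4)[:,:,::-1]
cv2.imwrite("pics/b6.png",b)
E
```

```text
tcp [0.5235 0.024  0.1833] tray-frame tcp [-218.8    3.3  109.5] lip [-99.2   3.4  45.2]
rel rotvec in tray deg [-0.0236 -0.059   0.0387] F tray [ 0.69 -0.18 -0.62] M [-0.04 -0.32 -0.01] q [ 0.1842  0.5066 -0.4475  1.7642  0.1698  1.2178 -1.8331] t 12.3
```

View pics/a6.png

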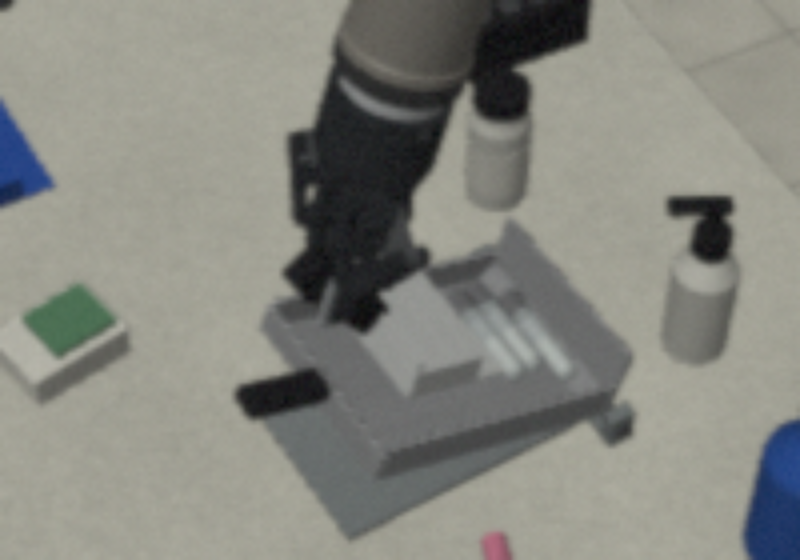

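View pics/b6.png

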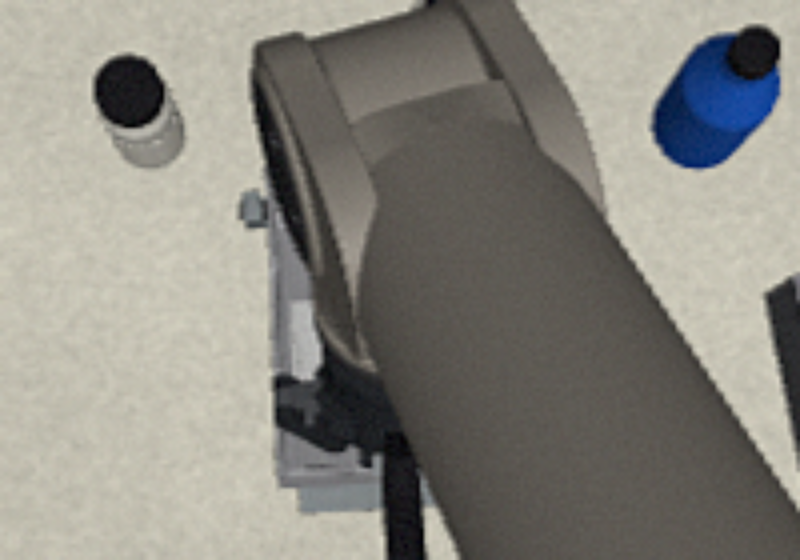

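>>> move_arm(
  steps=[-1,-0.44,-0.03,-1.43,0,0,0,-1,-0.44,-0.03,-1.43,0,0,0,-1,-0.18,-0.01,-0.57,0,0,0,-1,0,0,0,0,0,0],
)

```text
t: 12.8
eef_pos: [0.5121, 0.0227, 0.15]
tool_rot: [0.005, 0.988, 0.032, -0.149]
contact_force: [-0.4, 0.3, -1.2]
gripper_width: 0.199
```

>>> move_arm(
  steps=[-1,-0.06,0,-0.19,0,0,0,-1,0,0,0,0,0,0],
)

```text
t: 13.0
eef_pos: [0.5128, 0.0229, 0.1486]
tool_rot: [0.005, 0.988, 0.032, -0.148]
contact_force: [1.0, 0.3, -1.9]
gripper_width: 0.193
```

Run:
```python
from h import *
state()
```

```text
tcp [0.5128 0.0229 0.1486] tray-frame tcp [-218.8    2.9   73.2] lip [-99.2   2.8   8.9]
rel rotvec in tray deg [-0.0447 -0.1106 -0.0111] F tray [ 1.54  0.19 -1.47] M [ 0.02 -0.34  0.02] q [ 0.1816  0.5342 -0.4421  1.8148  0.1868  1.1421 -1.8479] t 13.0
```

>>> move_arm(
  steps=[-1,-0.06,0,-0.19,0,0,0,-1,0,0,0,0,0,0,-1,-0.03,0,-0.1,0,0,0,-1,0,0,0,0,0,0],
)

```text
t: 13.4
eef_pos: [0.5114, 0.0228, 0.145]
tool_rot: [0.005, 0.988, 0.032, -0.149]
contact_force: [-0.7, 0.1, -1.2]
gripper_width: 0.196
```

Run:
```python
from h import *
state()
im=[grab(c)["pixels"] for c in("side","top")]
a=cv2.resize(im[0][130:250,240:400],None,fx=5,fy=5,interpolation=cv2.INTER_CUBIC)[:,:,::-1]
cv2.imwrite("pics/a7.png",a)
```

```text
tcp [0.5114 0.0228 0.145 ] tray-frame tcp [-219.1    2.9   69.4] lip [-99.5   2.8   4.9]
rel rotvec in tray deg [-0.0424 -0.0258 -0.0046] F tray [-0.26  0.16 -1.34] M [ 0.02 -0.32  0.02] q [ 0.181   0.5378 -0.4413  1.8193  0.1883  1.1358 -1.8493] t 13.4
```

View pics/a7.png

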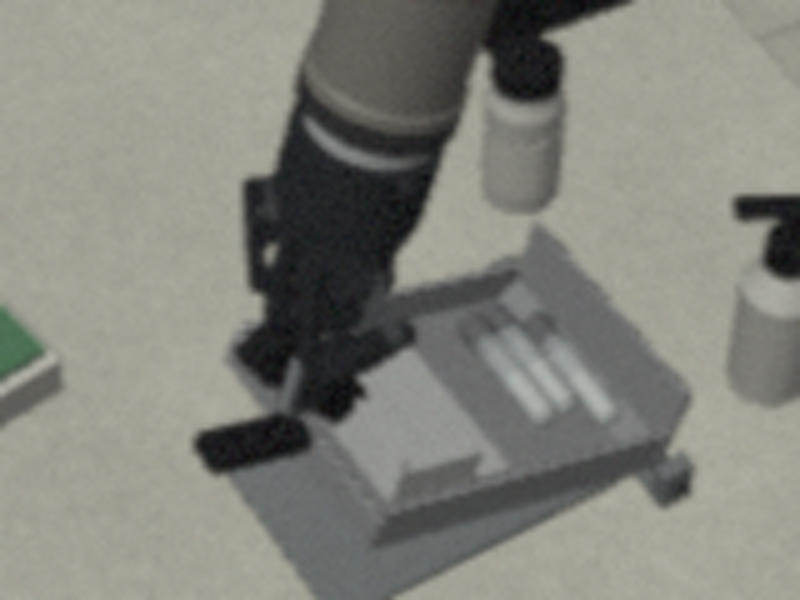

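>>> move_arm(
  steps=[-1,-0.03,0,-0.1,0,0,0,-1,0,0,0,0,0,0],
)

```text
t: 13.7
eef_pos: [0.5112, 0.0228, 0.144]
tool_rot: [0.005, 0.988, 0.032, -0.149]
contact_force: [0.6, -0.2, -2.2]
gripper_width: 0.193
```

>>> move_arm(
  steps=[-1,-0.03,0,-0.1,0,0,0,-1,0,0,0,0,0,0],
)

```text
t: 13.9
eef_pos: [0.5111, 0.0228, 0.1435]
tool_rot: [0.005, 0.988, 0.032, -0.149]
contact_force: [-0.6, -0.4, 2.0]
gripper_width: 0.193
```

>>> move_arm(
  steps=[-1,0.76,0.05,-0.236,0,0,0,-1,0.76,0.05,-0.236,0,0,0,-1,0.76,0.05,-0.236,0,0,0,-1,0,0,0,0,0,0],
)

```text
t: 14.3
eef_pos: [0.5356, 0.0247, 0.1357]
tool_rot: [0.005, 0.988, 0.032, -0.148]
contact_force: [3.0, -0.2, 0.9]
gripper_width: 0.192
```

Run:
```python
from h import *
state()
```

```text
tcp [0.5356 0.0247 0.1357] tray-frame tcp [-193.2    3.2   67.6] lip [-73.5   3.2   3.5]
rel rotvec in tray deg [-0.0038 -0.161  -0.0123] F tray [ 2.62 -0.37  1.7 ] M [ 0.15 -0.98 -0.01] q [ 0.1683  0.5813 -0.4314  1.767   0.2008  1.1438 -1.8512] t 14.3
```

>>> move_arm(
  steps=[-1,0.57,0.037,-0.177,0,0,0,-1,0.57,0.037,-0.177,0,0,0,-1,0.57,0.037,-0.177,0,0,0,-1,0.57,0.037,-0.177,0,0,0,-1,0,0,0,0,0,0],
)

```text
t: 14.8
eef_pos: [0.5575, 0.026, 0.129]
tool_rot: [0.005, 0.988, 0.032, -0.148]
contact_force: [2.4, -0.2, 3.9]
gripper_width: 0.196
```

Run:
```python
from h import *
state()
im=[grab(c)["pixels"] for c in("side",)]
a=cv2.resize(im[0][130:250,240:400],None,fx=5,fy=5,interpolation=cv2.INTER_CUBIC)[:,:,::-1]
cv2.imwrite("pics/a8.png",a)
```

```text
tcp [0.5575 0.026  0.129 ] tray-frame tcp [-170.2    3.1   67.7] lip [-50.6   3.    3.4]
rel rotvec in tray deg [-0.0264 -0.1038 -0.0067] F tray [ 1.1  -0.39  4.37] M [ 0.15 -0.78  0.03] q [ 0.1568  0.6198 -0.4226  1.7149  0.2104  1.1595 -1.8505] t 14.8
```

View pics/a8.png

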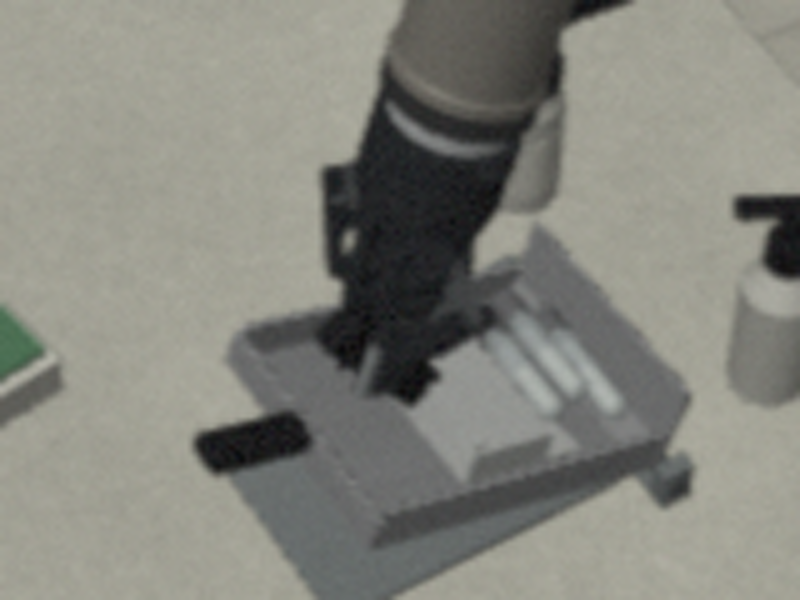

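>>> move_arm(
  steps=[-1,0.48,0.031,-0.148,0,0,0,-1,0.48,0.031,-0.148,0,0,0,-1,0.48,0.031,-0.148,0,0,0,-1,0.48,0.031,-0.148,0,0,0,-1,0,0,0,0,0,0],
)

```text
t: 15.35
eef_pos: [0.5762, 0.0271, 0.1232]
tool_rot: [0.005, 0.988, 0.032, -0.149]
contact_force: [1.7, 0.1, 3.9]
gripper_width: 0.19
```

Run:
```python
from h import *
state()
im=[grab(c)["pixels"] for c in("side",)]
a=cv2.resize(im[0][130:250,240:400],None,fx=5,fy=5,interpolation=cv2.INTER_CUBIC)[:,:,::-1]
cv2.imwrite("pics/a9.png",a)
```

```text
tcp [0.5762 0.0271 0.1232] tray-frame tcp [-150.6    3.    67.7] lip [-31.    2.9   3.3]
rel rotvec in tray deg [-0.0383 -0.0594 -0.0059] F tray [ 0.46 -0.02  4.22] M [ 0.23 -0.58  0.08] q [ 0.1471  0.6525 -0.4154  1.6691  0.2177  1.1738 -1.8489] t 15.35
```

View pics/a9.png

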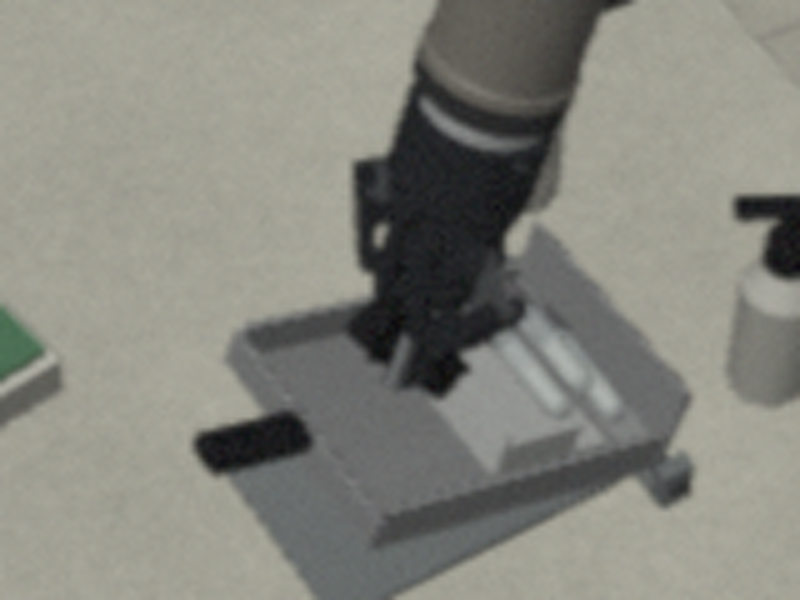

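>>> move_arm(
  steps=[-1,0.38,0.025,-0.118,0,0,0,-1,0.38,0.025,-0.118,0,0,0,-1,0.38,0.025,-0.118,0,0,0,-1,0.19,0.012,-0.059,0,0,0,-1,0,0,0,0,0,0],
)

```text
t: 15.9
eef_pos: [0.5854, 0.0281, 0.1207]
tool_rot: [0.006, 0.988, 0.032, -0.153]
contact_force: [-14.7, -2.5, 21.1]
gripper_width: 0.196
```

Run:
```python
from h import *
state()
im=[grab(c)["pixels"] for c in("side",)]
a=cv2.resize(im[0][130:250,240:400],None,fx=5,fy=5,interpolation=cv2.INTER_CUBIC)[:,:,::-1]
cv2.imwrite("pics/a10.png",a)
```

```text
tcp [0.5854 0.0281 0.1207] tray-frame tcp [-141.     3.3   68. ] lip [-22.1   3.2   2.5]
rel rotvec in tray deg [-0.0838  0.4724 -0.0203] F tray [-20.39  -1.54  15.78] M [ 0.21  2.9  -0.25] q [ 0.1406  0.6727 -0.4115  1.6394  0.2199  1.1926 -1.8479] t 15.9
```

View pics/a10.png

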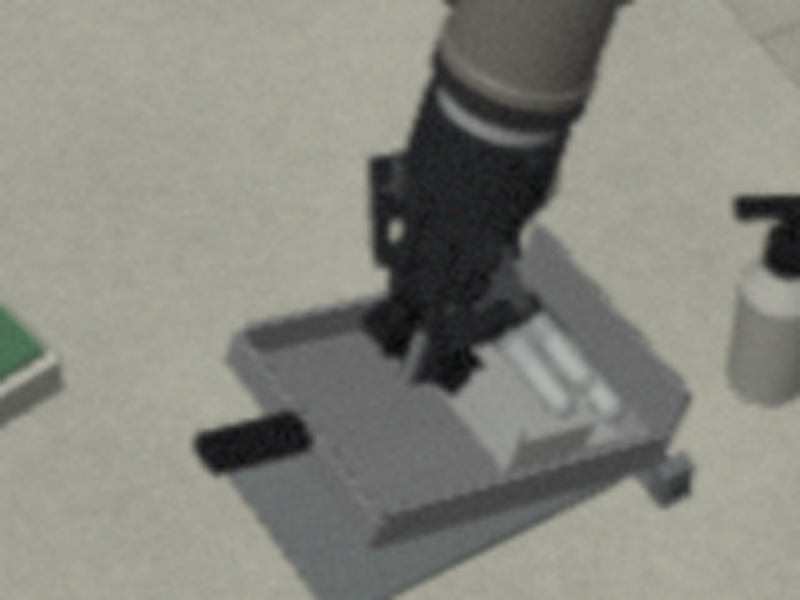

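```bash
cat > plan.py <<'E'
from h import *
L,h=123.5,64.5
def tcp(u,w,a): return np.array([u-L*np.cos(a)-h*np.sin(a),3.,w-L*np.sin(a)+h*np.cos(a)])
def inc(cur,a0,wps):
    for u,w,a in wps:
        t=tcp(u,w,a); d=RT@(t-cur)/10; rv=np.degrees(RT@np.array([0,-(a-a0),0]))
        print(np.round(d,2),np.round(rv,2)); cur=t;a0=a
E
python3 - <<'E'
from plan import *
inc(np.array([-136.7,3,67.]),0,[(-14,7,.03),(-11,10,.06),(-6.5,15,.12),(-5.5,21,.2),(-5.5,28,.28),(-5.5,35,.36),(-5.5,42,.44),(-6,46,.5),(-8,48,.56)])
E
```

```text
[-0.23 -0.02  0.15] [ 0.11 -1.72  0.  ]
[ 0.09  0.01 -0.11] [ 0.11 -1.72  0.  ]
[ 0.04  0.   -0.3 ] [ 0.22 -3.43  0.  ]
[-0.38 -0.02 -0.36] [ 0.3  -4.57  0.  ]
[-0.37 -0.02 -0.29] [ 0.3  -4.57  0.  ]
[-0.29 -0.02 -0.33] [ 0.3  -4.57  0.  ]
[-0.21 -0.01 -0.37] [ 0.3  -4.57  0.  ]
[-0.19 -0.01 -0.4 ] [ 0.22 -3.43  0.  ]
[-0.34 -0.02 -0.56] [ 0.22 -3.43  0.  ]
```

>>> move_arm(
  steps=[-1,-0.23,-0.02,0.15,0.11,-1.72,0,-1,0.09,0.01,-0.11,0.11,-1.72,0,-1,0.02,0,-0.15,0.11,-1.72,0,-1,0.02,0,-0.15,0.11,-1.71,0,-1,0,0,0,0,0,0],
)

```text
t: 16.45
eef_pos: [0.5859, 0.0274, 0.1153]
tool_rot: [0.004, 0.995, 0.032, -0.091]
contact_force: [-0.3, -0.6, -1.2]
gripper_width: 0.194
```

Run:
```python
from h import *
state()
im=[grab(c)["pixels"] for c in("side",)]
a=cv2.resize(im[0][130:250,240:400],None,fx=5,fy=5,interpolation=cv2.INTER_CUBIC)[:,:,::-1]
cv2.imwrite("pics/a11.png",a)
```

```text
tcp [0.5859 0.0274 0.1153] tray-frame tcp [-139.     2.6   63. ] lip [-12.7   2.5  13. ]
rel rotvec in tray deg [-0.093  -6.7242 -0.0018] F tray [ 0.04 -0.62 -1.27] M [0.06 0.23 0.04] q [ 0.1536  0.6182 -0.4162  1.7317  0.2466  1.0323 -1.8674] t 16.45
```

View pics/a11.png

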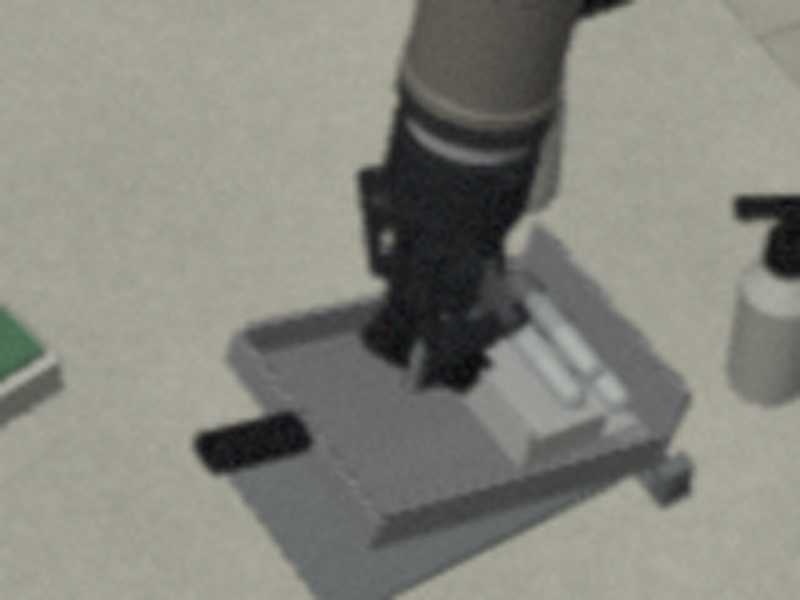

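Run:
```python
from plan import *
inc(tcp(-6.5,15,.12),.12,[(-4.5,18.5,.16),(-3.5,22,.2),(-3,28,.28),(-3,35,.36),(-3,42,.44),(-4,47,.5)])
```

```text
[-0.04 -0.   -0.17] [ 0.15 -2.29  0.  ]
[-0.12 -0.01 -0.15] [ 0.15 -2.29  0.  ]
[-0.35 -0.02 -0.4 ] [ 0.3  -4.57  0.  ]
[-0.29 -0.02 -0.33] [ 0.3  -4.57  0.  ]
[-0.21 -0.01 -0.37] [ 0.3  -4.57  0.  ]
[-0.2  -0.01 -0.29] [ 0.22 -3.43  0.  ]
```

>>> move_arm(
  steps=[-1,-0.04,0,-0.17,0.15,-2.29,0,-1,-0.12,-0.01,-0.15,0.15,-2.29,0,-1,-0.18,-0.01,-0.2,0.15,-2.29,0,-1,-0.17,-0.01,-0.2,0.15,-2.28,0,-1,0,0,0,0,0,0],
)

```text
t: 17.0
eef_pos: [0.5801, 0.0272, 0.1082]
tool_rot: [0.001, 0.999, 0.032, -0.012]
contact_force: [-5.7, 1.1, 1.5]
gripper_width: 0.195
```

Run:
```python
from h import *
state()
im=[grab(c)["pixels"] for c in("side",)]
a=cv2.resize(im[0][130:250,240:400],None,fx=5,fy=5,interpolation=cv2.INTER_CUBIC)[:,:,::-1]
cv2.imwrite("pics/a12.png",a)
```

```text
tcp [0.5801 0.0272 0.1082] tray-frame tcp [-142.4    2.8   54.5] lip [-9.9  2.7 25. ]
rel rotvec in tray deg [ -0.0855 -15.8033  -0.0184] F tray [-5.81  1.51 -0.22] M [ 0.27  1.51 -0.12] q [ 0.1621  0.5483 -0.4145  1.8653  0.2909  0.8127 -1.9112] t 17.0
```

View pics/a12.png

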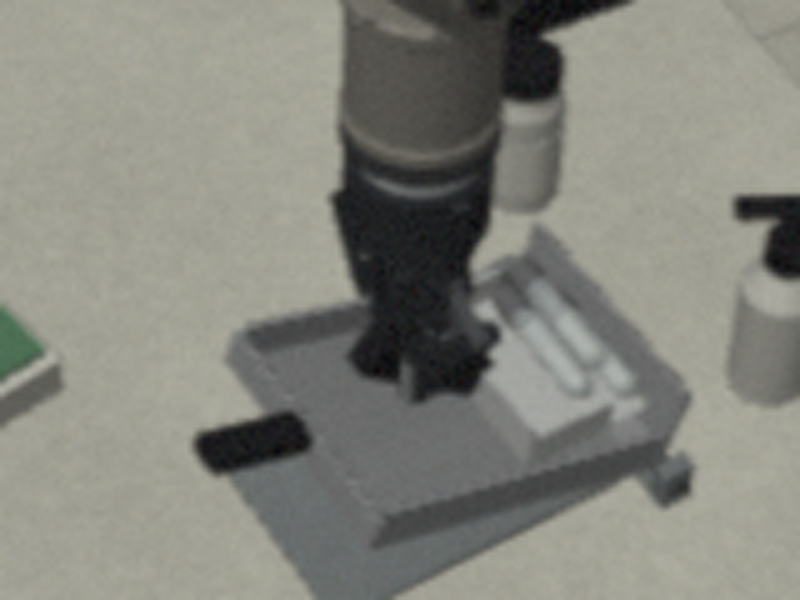

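>>> move_arm(
  steps=[-1,-0.15,-0.01,-0.16,0.15,-2.29,0,-1,-0.14,-0.01,-0.16,0.15,-2.28,0,-1,-0.11,0,-0.18,0.15,-2.29,0,-1,-0.1,-0.01,-0.18,0.15,-2.28,0,-1,-0.2,-0.01,-0.24,0.22,-3.43,0,-1,0,0,0,0,0,0],
)

```text
t: 17.65
eef_pos: [0.5735, 0.0267, 0.0984]
tool_rot: [-0.002, 0.995, 0.033, 0.098]
contact_force: [-0.6, -0.1, -2.6]
gripper_width: 0.195
```

Run:
```python
from h import *
state()
im=[grab(c)["pixels"] for c in("side",)]
a=cv2.resize(im[0][130:250,240:400],None,fx=5,fy=5,interpolation=cv2.INTER_CUBIC)[:,:,::-1]
cv2.imwrite("pics/a13.png",a)
```

```text
tcp [0.5735 0.0267 0.0984] tray-frame tcp [-145.9    2.7   43.3] lip [-10.1   2.7  43.5]
rel rotvec in tray deg [ -0.11   -28.4478   0.012 ] F tray [ 0.21 -0.04 -2.68] M [0.07 0.66 0.02] q [ 0.1262  0.4689 -0.3604  2.0469  0.4026  0.4878 -2.0292] t 17.65
```

View pics/a13.png

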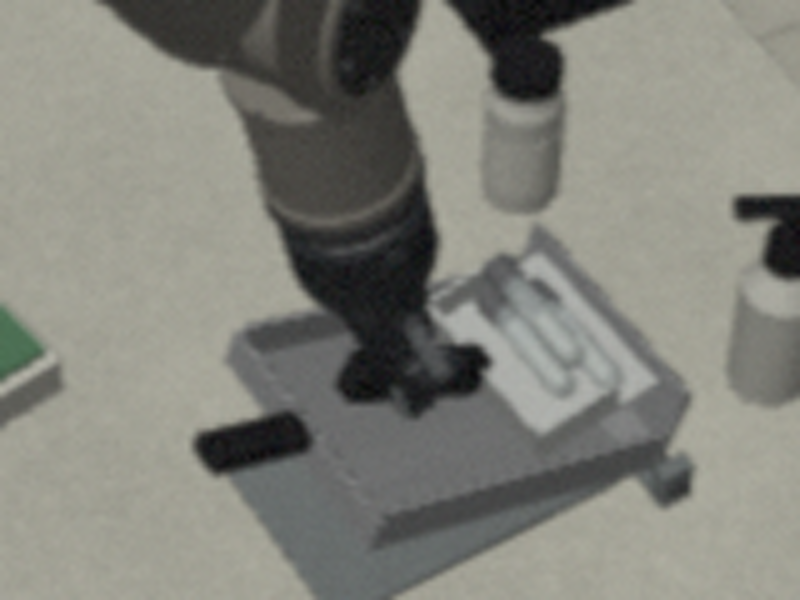

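>>> move_arm(
  steps=[-1,-0.3,0,1.5,0,0,0,-1,-0.3,0,2,0,0,0,-1,-0.3,0,3,0,-1,0,-1,0,0,3,0,-1,0,-1,0,0,3,0,-1,0,-1,0,0,2.5,0,0,0,-1,0,0,0,0,0,0,-1,0,0,0,0,0,0],
)

```text
t: 18.5
eef_pos: [0.5677, 0.0271, 0.2512]
tool_rot: [-0.002, 0.991, 0.032, 0.127]
contact_force: [0.0, 0.0, -3.2]
gripper_width: 0.192
```

Run:
```python
from h import *
state()
im=[grab(c)["pixels"] for c in("side","top")]
a=cv2.resize(im[0][60:220,220:420],None,fx=4,fy=4,interpolation=cv2.INTER_CUBIC)[:,:,::-1]
cv2.imwrite("pics/a14.png",a)
```

```text
tcp [0.5677 0.0271 0.2512] tray-frame tcp [-196.5    3.5  187.5] lip [-61.    3.3 195.7]
rel rotvec in tray deg [ -0.2347 -31.7957  -0.0447] F tray [ 0.95  0.01 -3.05] M [-0.02  0.64 -0.04] q [ 0.2447  0.2298 -0.479   1.9727  0.2214  0.7227 -1.8648] t 18.5
```

View pics/a14.png

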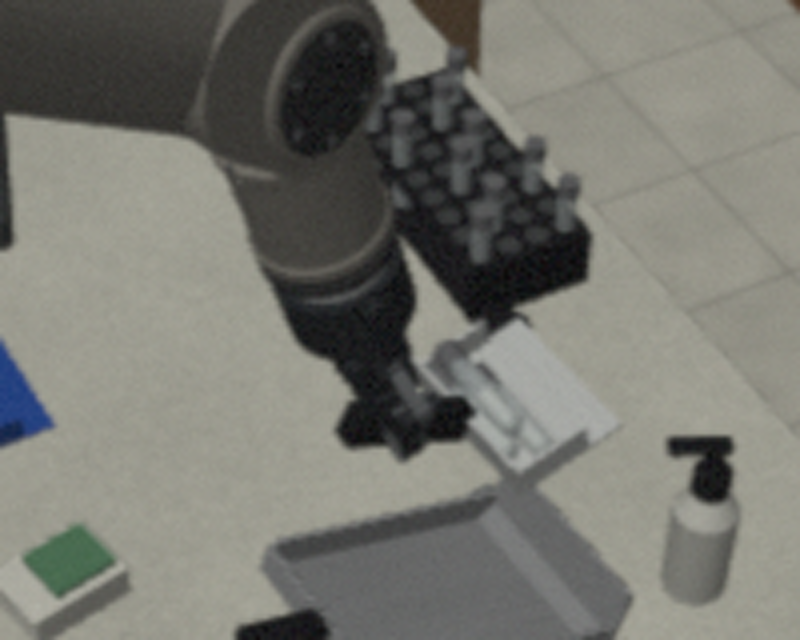

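>>> move_arm(
  steps=[-1,-0.3,-1.5,0,0,0,0.3,-1,-0.5,-2.5,0,0,0,0.5,-1,-0.6,-3.2,0,0,0,0.6,-1,-0.6,-3.5,0,0,0,0.6,-1,-0.6,-3.5,0,0,0,0.6,-1,-0.6,-3.5,0,0,0,0.6,-1,-0.6,-3.5,0,0,0,0.6,-1,-0.6,-3.5,0,0,0,0.6],
)

```text
t: 19.4
eef_pos: [0.5218, -0.221, 0.2484]
tool_rot: [-0.008, 0.99, 0.071, 0.125]
contact_force: [0.0, -0.1, -2.8]
gripper_width: 0.195
```

>>> move_arm(
  steps=[-1,-0.6,-3.5,0,0,0,0.6,-1,-0.6,-3.2,0,0,0,0.6,-1,-0.3,-2.2,0,0,0,0.4,-1,-0.2,-1.5,0,0,0,0.3,-1,0,0,0,0,0,0,-1,0,0,0,0,0,0],
)

```text
t: 20.0
eef_pos: [0.5056, -0.323, 0.2486]
tool_rot: [-0.01, 0.988, 0.087, 0.125]
contact_force: [0.8, -0.1, -1.5]
gripper_width: 0.19
```

Run:
```python
from h import *
o=state(); r=R.from_quat(o["tool_rot"],scalar_first=True).as_matrix(); sc=np.c_[r[:,0],-r[:,1],-r[:,2]]; print(np.degrees(R.from_matrix(sc).as_euler("ZYX")))
im=[grab(c)["pixels"] for c in("side","top")]
a=cv2.resize(im[0][180:380,240:500],None,fx=3,fy=3,interpolation=cv2.INTER_CUBIC)[:,:,::-1]
cv2.imwrite("pics/a15.png",a)
cv2.imwrite("pics/b15.png",cv2.resize(im[1][100:300,300:560],None,fx=3,fy=3)[:,:,::-1])
```

```text
tcp [ 0.5056 -0.323   0.2486] tray-frame tcp [-276.7 -341.9  160. ] lip [-141.9 -327.5  167.4]
rel rotvec in tray deg [ -0.2685 -31.569    6.3615] F tray [ 1.22 -0.11 -1.22] M [0.01 0.55 0.  ] q [ 0.8678  0.3129 -0.39    1.8614 -0.0541  0.7925 -0.855 ] t 20.0
[ 10.039  -14.4061  -0.1163]
```

View pics/a15.png

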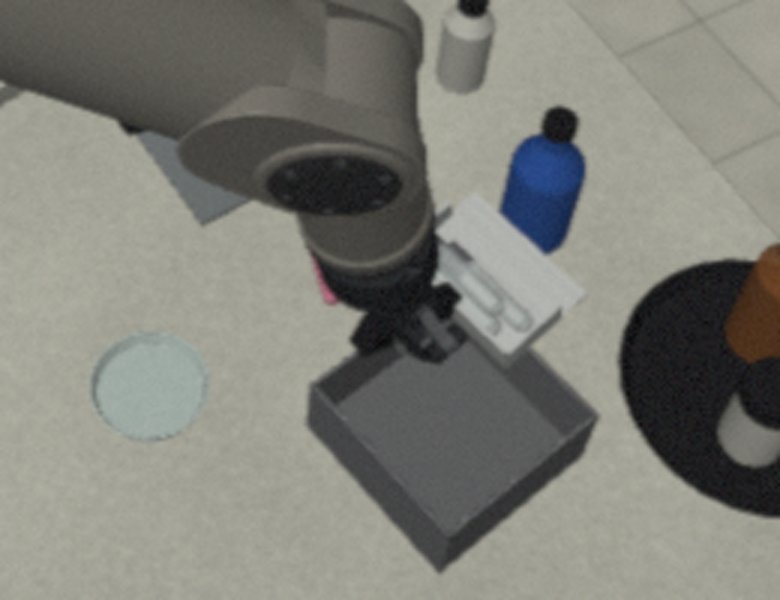

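View pics/b15.png

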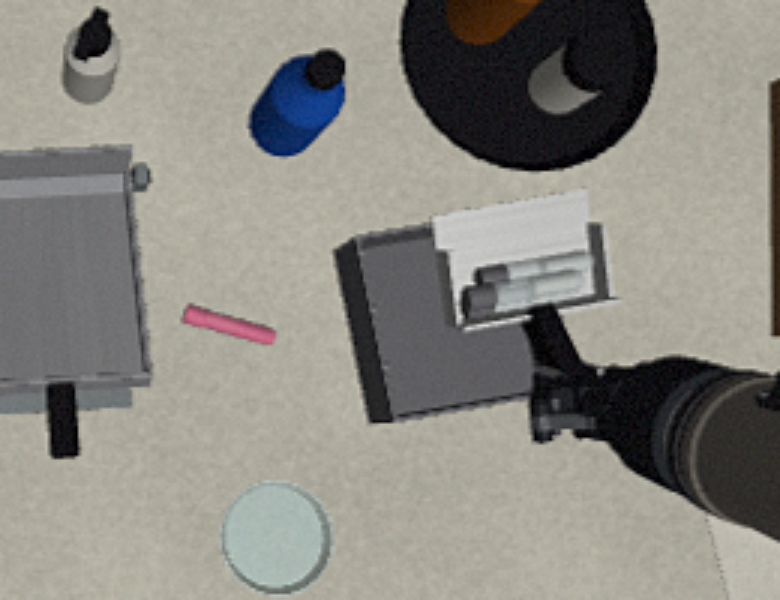

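>>> move_arm(
  steps=[-1,-1.5,-0.26,0,0,0,0,-1,-2.5,-0.44,0,0,0,0,-1,-2.7,-0.48,0,0,0,0,-1,-2,-0.35,-2.2,0,0,0,-1,0,0,-3.5,0,0,0,-1,0,0,-3.5,0,0,0,-1,0,0,-1.5,0,0,0,-1,0,0,0,0,0,0],
)

```text
t: 20.9
eef_pos: [0.4168, -0.3375, 0.1407]
tool_rot: [-0.011, 0.988, 0.087, 0.124]
contact_force: [-0.2, 0.1, -2.0]
gripper_width: 0.192
```

Run:
```python
from h import *
o=state(); r=R.from_quat(o["tool_rot"],scalar_first=True).as_matrix(); sc=np.c_[r[:,0],-r[:,1],-r[:,2]]; print(np.degrees(R.from_matrix(sc).as_euler("ZYX")))
lip=o["eef_pos"]+sc@[.1235,0,-.0645]; B=R.from_euler("z",10,degrees=True).as_matrix(); print("lip bin",B.T@(lip-[.573,-.314,0]))
im=[grab(c)["pixels"] for c in("side","top")]
a=cv2.resize(im[0][180:380,240:500],None,fx=3,fy=3,interpolation=cv2.INTER_CUBIC)[:,:,::-1]
cv2.imwrite("pics/a16.png",a)
cv2.imwrite("pics/b16.png",cv2.resize(im[1][100:300,300:560],None,fx=3,fy=3)[:,:,::-1])
```

```text
tcp [ 0.4168 -0.3375  0.1407] tray-frame tcp [-330.4 -350.6   30.4] lip [-195.6 -336.1   37.6]
rel rotvec in tray deg [ -0.1695 -31.4592   6.3954] F tray [ 0.43  0.1  -1.98] M [-0.    0.56 -0.  ] q [ 0.9845  0.373  -0.3772  2.079  -0.0901  0.5434 -0.6797] t 20.9
[ 10.0438 -14.3022  -0.0085]
lip bin [-0.0223  0.004   0.1087]
```

View pics/a16.png

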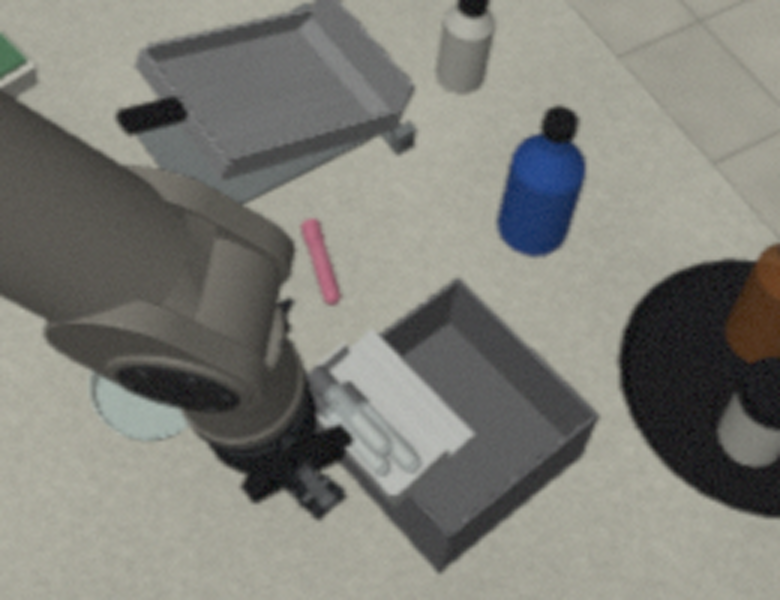

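View pics/b16.png

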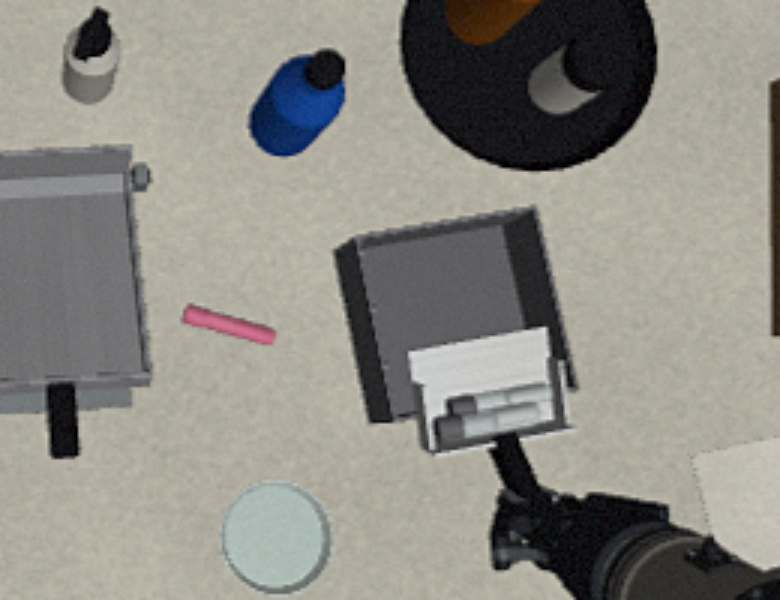

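>>> move_arm(
  steps=[-1,0.61,0.11,1.2,-1.24,7.04,0,-1,0.61,0.11,1.2,-1.24,7.04,0,-1,0.36,0.06,0.5,-0.52,2.95,0,-1,0.4,0.07,0.5,-0.52,2.95,0,-1,0.4,0.07,0.5,-0.52,2.95,0,-1,0.45,0.08,0.48,-0.52,2.95,0,-1,0.45,0.08,0.47,-0.52,2.95,0,-1,0,0,0,0,0,0],
)

```text
t: 21.8
eef_pos: [0.455, -0.3324, 0.1933]
tool_rot: [0.014, 0.988, 0.089, -0.126]
contact_force: [0.2, 0.3, -2.5]
gripper_width: 0.192
```

>>> move_arm(
  steps=[-1,0.7,0.12,0.48,-0.65,3.7,0,-1,0.7,0.12,0.48,-0.65,3.7,0,-1,0.7,0.12,0.47,-0.65,3.7,0,-1,0.7,0.12,0.47,-0.65,3.7,0,-1,0.8,0.14,0.25,-0.65,3.7,0,-1,0.8,0.14,0.25,-0.65,3.7,0,-1,0.8,0.14,0.25,-0.65,3.7,0,-1,0.8,0.14,0.25,-0.65,3.7,0],
)

```text
t: 22.6
eef_pos: [0.5121, -0.3233, 0.2214]
tool_rot: [0.035, 0.921, 0.082, -0.379]
contact_force: [-0.4, -0.1, -2.3]
gripper_width: 0.194
```

Run:
```python
from h import *
o=state(); r=R.from_quat(o["tool_rot"],scalar_first=True).as_matrix(); sc=np.c_[r[:,0],-r[:,1],-r[:,2]]; print(np.degrees(R.from_matrix(sc).as_euler("ZYX")))
lip=o["eef_pos"]+sc@[.1235,0,-.0645]; B=R.from_euler("z",10,degrees=True).as_matrix(); print("lip bin",B.T@(lip-[.573,-.314,0]))
im=[grab(c)["pixels"] for c in("side","top")]
a=cv2.resize(im[0][180:380,240:500],None,fx=3,fy=3,interpolation=cv2.INTER_CUBIC)[:,:,::-1]
cv2.imwrite("pics/a17.png",a)
cv2.imwrite("pics/b17.png",cv2.resize(im[1][100:300,300:560],None,fx=3,fy=3)[:,:,::-1])
```

```text
tcp [ 0.5121 -0.3233  0.2214] tray-frame tcp [-262.4 -342.5  135.9] lip [-186.5 -338.3   23.4]
rel rotvec in tray deg [-3.4313 27.5145  5.5232] F tray [ 0.29 -0.09 -2.27] M [ 0.17 -1.03  0.04] q [ 0.3528  0.7543 -0.0942  1.3627  0.3744  1.7542 -1.2066] t 22.6
[10.0644 44.738  -0.1405]
lip bin [-0.0192  0.0013  0.0886]
```

View pics/a17.png

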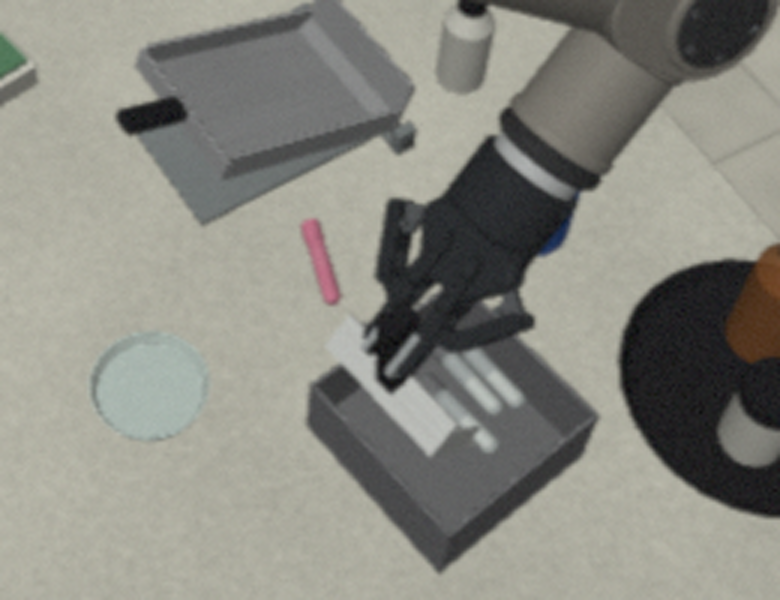

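View pics/b17.png

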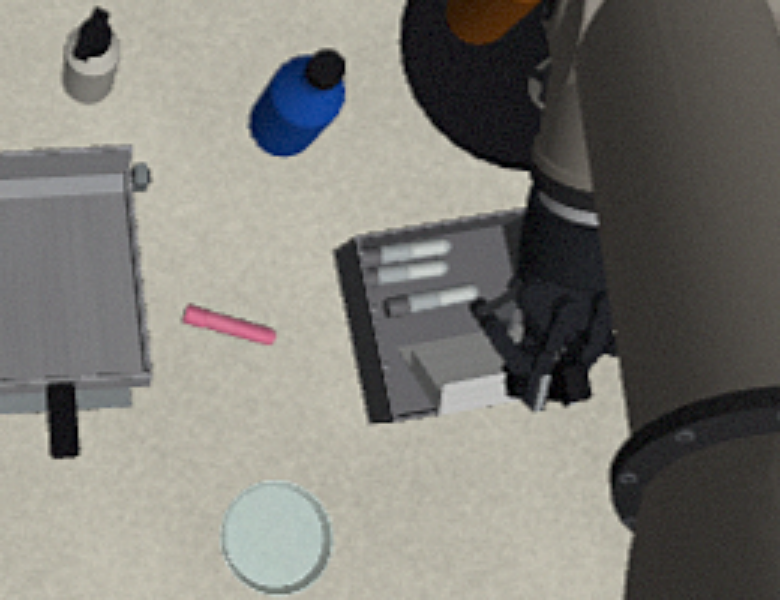

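>>> move_arm(
  steps=[-1,-0.5,0,3,0,0,0,-1,-1,0.5,3,1.3,-7.34,0,-1,-1,1,0,1.3,-7.34,0,-1,-1,1.5,0,1.3,-7.34,0,-1,0,2,0,1.3,-7.34,0,-1,0,3,0,1.3,-7.34,0,-1,0,4,0,1.3,-7.34,0,-1,0,4,0,0,0,0],
)

```text
t: 23.5
eef_pos: [0.473, -0.1644, 0.2818]
tool_rot: [0.003, 0.996, 0.084, 0.002]
contact_force: [1.0, -0.6, -1.8]
gripper_width: 0.191
```

Run:
```python
from h import *
o=state(); r=R.from_quat(o["tool_rot"],scalar_first=True).as_matrix(); sc=np.c_[r[:,0],-r[:,1],-r[:,2]]; print(np.degrees(R.from_matrix(sc).as_euler("ZYX")))
```

```text
tcp [ 0.473  -0.1644  0.2818] tray-frame tcp [-307.8 -181.4  185.1] lip [-175.  -169.4  159.2]
rel rotvec in tray deg [ -1.2234 -17.4223   5.8556] F tray [ 1.42 -0.66 -1.43] M [-0.01  0.05  0.  ] q [ 0.4629  0.1772 -0.2876  1.922   0.0628  1.0445 -1.2536] t 23.5
[ 9.6746 -0.2313 -0.3457]
```

>>> move_arm(
  steps=[-1,0.24,4.5,0,0,0,0.77,-1,0.24,4.5,0,0,0,0.77,-1,0.24,4.5,0,0,0,0.77,-1,0.24,4.5,0,0,0,0.77,-1,0.24,4.5,0,0,0,0.77,-1,0.24,4.5,0,0,0,0.77,-1,0.24,4.5,0,0,0,0.77,-1,0.24,4.5,0,0,0,0.77],
)

```text
t: 24.3
eef_pos: [0.4955, 0.1975, 0.2814]
tool_rot: [0.002, 0.99, 0.14, 0.001]
contact_force: [1.2, 0.5, -2.2]
gripper_width: 0.192
```

>>> move_arm(
  steps=[-1,0.24,4.5,0,0,0,0.77,-1,0.24,4,-1,0,0,0.77,-1,0,0,-4,0,0,0,-1,0,0,-4,0,0,0,-1,0,0,-4,0,0,0,-1,0,0,-3,0,0,0,-1,0,0,0,0,0,0,-1,0,0,0,0,0,0],
)

```text
t: 25.1
eef_pos: [0.501, 0.2814, 0.1217]
tool_rot: [0.001, 0.988, 0.154, -0.0]
contact_force: [0.6, 0.3, -0.8]
gripper_width: 0.195
```

Run:
```python
from h import *
o=state(); r=R.from_quat(o["tool_rot"],scalar_first=True).as_matrix(); sc=np.c_[r[:,0],-r[:,1],-r[:,2]]; print(np.degrees(R.from_matrix(sc).as_euler("ZYX")))
im=[grab(c)["pixels"] for c in("side","top")]
a=cv2.resize(im[0][60:220,200:400],None,fx=4,fy=4,interpolation=cv2.INTER_CUBIC)[:,:,::-1]
cv2.imwrite("pics/a18.png",a)
```

```text
tcp [0.501  0.2814 0.1217] tray-frame tcp [-206.   261.6   49. ] lip [-76.2 290.4  21.6]
rel rotvec in tray deg [ -2.2616 -17.0955  13.8683] F tray [ 0.81  0.22 -0.6 ] M [-0.01  0.11  0.04] q [-0.2347  0.5267 -0.5022  1.8847  0.3418  0.8168 -2.1787] t 25.1
[17.7224  0.0272 -0.1606]
```

View pics/a18.png

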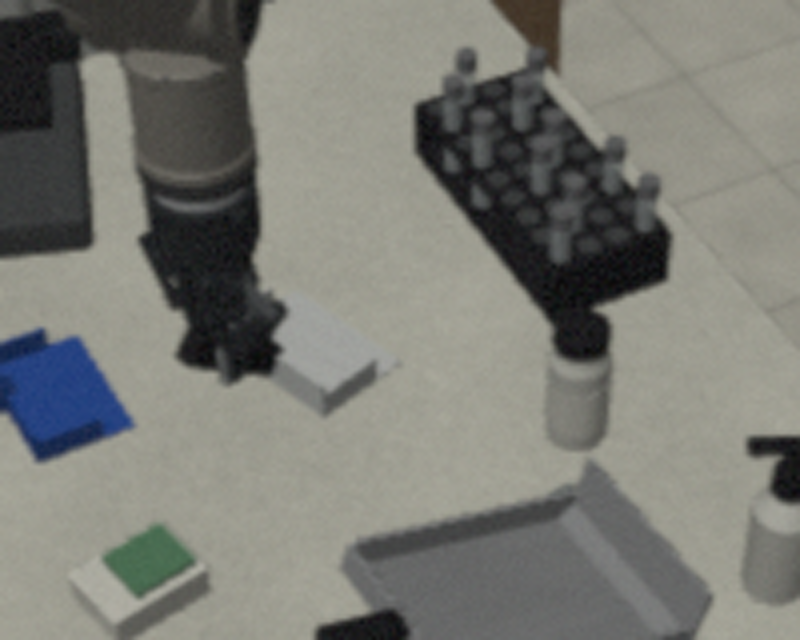

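>>> move_arm(
  steps=[-1,0,0,-2.5,0,0,0,-1,0,0,-1.8,0,0,0,-1,0,0,-0.7,0,0,0,-1,0,0,0,0,0,0],
)

```text
t: 25.6
eef_pos: [0.501, 0.2821, 0.0711]
tool_rot: [0.002, 0.988, 0.154, -0.0]
contact_force: [-0.4, -0.5, -2.4]
gripper_width: 0.192
```

>>> move_arm(
  steps=[-1,0,0,-0.3,0,0,0,-1,0,0,0,0,0,0],
)

```text
t: 25.8
eef_pos: [0.5013, 0.2824, 0.0684]
tool_rot: [0.001, 0.988, 0.154, 0.0]
contact_force: [0.1, -0.3, -2.0]
gripper_width: 0.195
```

>>> move_arm(
  steps=[-1,0,0,-0.2,0,0,0,-1,0,0,0,0,0,0],
)

```text
t: 26.0
eef_pos: [0.5008, 0.282, 0.0656]
tool_rot: [0.002, 0.988, 0.155, -0.001]
contact_force: [-0.3, -0.8, -1.9]
gripper_width: 0.193
```

>>> move_arm(
  steps=[-1,0,0,-0.15,0,0,0,-1,0,0,0,0,0,0],
)

```text
t: 26.2
eef_pos: [0.5009, 0.2821, 0.0647]
tool_rot: [0.002, 0.988, 0.155, -0.0]
contact_force: [-3.0, -3.8, 7.3]
gripper_width: 0.197
```

>>> move_arm(
  steps=[-1,0,0,-0.1,0,0,0,-1,0,0,0,0,0,0],
)

```text
t: 26.4
eef_pos: [0.5009, 0.282, 0.0646]
tool_rot: [0.002, 0.988, 0.154, -0.0]
contact_force: [-5.9, -4.7, 14.7]
gripper_width: 0.195
```

Run:
```python
from h import *
o=state(); print(o["contact_force"],o["torque"])
```

```text
tcp [0.5009 0.282  0.0646] tray-frame tcp [-189.2  262.2   -5.6] lip [-59.4 291.  -33.1]
rel rotvec in tray deg [ -2.3343 -17.0705  13.9063] F tray [-10.21  -4.32  12.2 ] M [-0.34  0.91  0.02] q [-0.2701  0.6075 -0.4612  1.9116  0.4025  0.7164 -2.2294] t 26.4
[-5.8511 -4.7124 14.6748] [-0.3803  0.884   0.1258]
```

Contact. I release and back straight up.

>>> move_arm(
  steps=[-1,0,0,0.15,0,0,0,0.6,0,0,0,0,0,0,0.6,0,0,0,0,0,0,0.6,0,0,0,0,0,0,0.6,0,0,0,0,0,0,0.6,0,0,0,0,0,0],
)

```text
t: 27.0
eef_pos: [0.5006, 0.282, 0.0642]
tool_rot: [0.002, 0.988, 0.155, -0.001]
contact_force: [0.2, -0.0, -0.8]
gripper_width: 0.803
```

>>> move_arm(
  steps=[0.6,0,0,2,0,0,0,0.6,0,0,4,0,0,0,0.6,0,0,4,0,0,0,0.6,-1,0,4,0,0,0,0.6,-2,0,4,0,0,0,0.6,-2,1,0,0,0,0,0.6,0,0,0,0,0,0],
)

```text
t: 27.7
eef_pos: [0.4485, 0.294, 0.246]
tool_rot: [0.001, 0.988, 0.156, 0.0]
contact_force: [-1.6, 0.5, -0.2]
gripper_width: 0.799
```

Run:
```python
from h import *
o=state()
im=[grab(c,f"pics/{c}19.png")["pixels"] for c in("side","top")]
for n,z in dict(tray_handle=.1,scoop_lip=0,scoop_handle=.057,tube0_mid=.013,tube1_mid=.013,tube2_mid=.013,canister=0,lotion=0,slidebox=0,dish=0,pump=0).items():
    for c in("side","top"):
        for d in models.place_of(c,n)[:4]:
            print(n,c,round(d["score"],2),np.round(d["position"]),onz(c,d["position"],z))
a=cv2.resize(im[0][100:260,200:420],None,fx=3.6,fy=3.6,interpolation=cv2.INTER_CUBIC)[:,:,::-1]
cv2.imwrite("pics/a19.png",a)
```

```text
tcp [0.4485 0.294  0.246 ] tray-frame tcp [-292.1  277.6  152.5] lip [-162.3  306.9  125.1]
rel rotvec in tray deg [ -2.2584 -17.1251  14.1532] F tray [-1.4   0.65 -0.65] M [ 0.05 -0.01  0.01] q [-0.2072  0.3186 -0.5937  1.8665  0.2096  1.0189 -2.145 ] t 27.7
tray_handle side 0.76 [216. 289.] [0.4828 0.0257 0.1   ]
tray_handle top 0.86 [240. 319.] [0.4811 0.0211 0.1   ]
tray_handle top 0.54 [276. 249.] [0.3972 0.1867 0.1   ]
scoop_lip side 0.89 [154. 290.] [0.6251 0.3196 0.    ]
scoop_lip side 0.15 [311. 288.] [ 0.381 -0.171  0.   ]
scoop_lip top 0.83 [187. 207.] [0.6251 0.3215 0.    ]
scoop_lip top 0.8 [251. 172.] [ 0.4534  0.4068 -0.    ]
scoop_handle side 0.94 [153. 186.] [0.3287 0.413  0.057 ]
scoop_handle top 0.63 [230. 213.] [0.5059 0.2872 0.057 ]
tube0_mid side 0.74 [305. 392.] [ 0.6129 -0.2841  0.013 ]
tube0_mid top 0.46 [191. 432.] [ 0.6173 -0.283   0.013 ]
tube0_mid top 0.29 [276. 246.] [0.3904 0.2068 0.013 ]
tube1_mid side 0.57 [305. 401.] [ 0.6328 -0.2931  0.013 ]
tube1_mid top 0.62 [185. 432.] [ 0.6334 -0.2855  0.013 ]
tube2_mid side 0.72 [268. 347.] [ 0.5677 -0.1378  0.
[... 698 characters left out ...]
.    ]
slidebox side 0.57 [208. 233.] [0.3843 0.2002 0.    ]
slidebox side 0.52 [216. 292.] [0.5208 0.0931 0.    ]
slidebox side 0.27 [303. 402.] [ 0.643  -0.2849  0.    ]
slidebox top 0.85 [275. 250.] [ 0.3908  0.2001 -0.    ]
slidebox top 0.67 [209. 446.] [ 0.5704 -0.3261  0.    ]
slidebox top 0.33 [159. 316.] [0.7042 0.0285 0.    ]
dish side 0.59 [309. 289.] [ 0.3861 -0.1662  0.    ]
dish side 0.45 [305. 400.] [ 0.6347 -0.2887  0.    ]
dish top 0.78 [276. 390.] [ 0.3922 -0.1682  0.    ]
dish top 0.62 [276. 252.] [ 0.388   0.1948 -0.    ]
pump side 0.74 [201. 396.] [0.8141 0.001  0.    ]
pump top 0.57 [125. 328.] [ 0.8005 -0.0034  0.    ]
pump top 0.28 [208. 445.] [ 0.5715 -0.3228  0.    ]
```

View pics/a19.png

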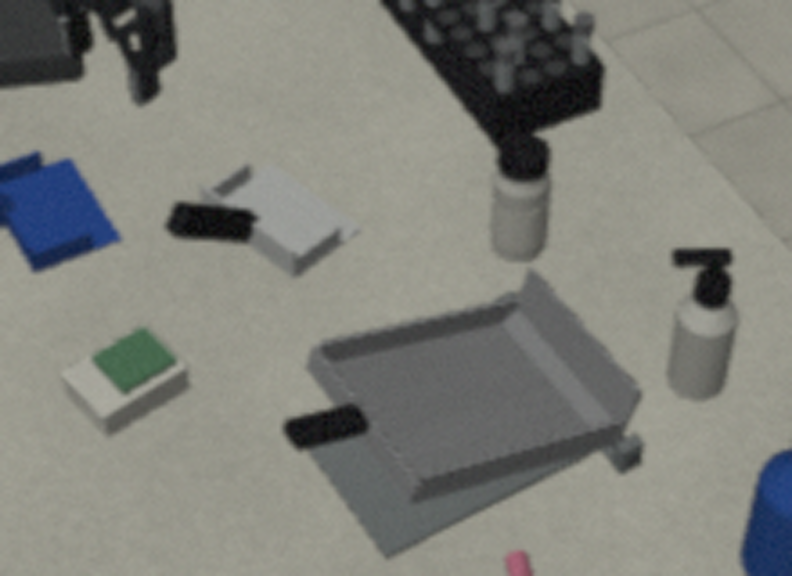

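View pics/top19.png

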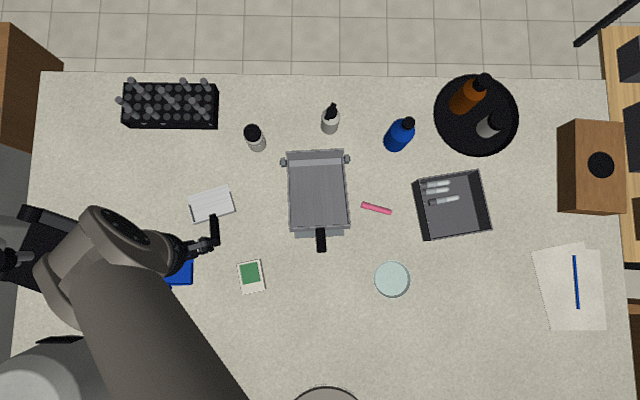

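View pics/side19.png

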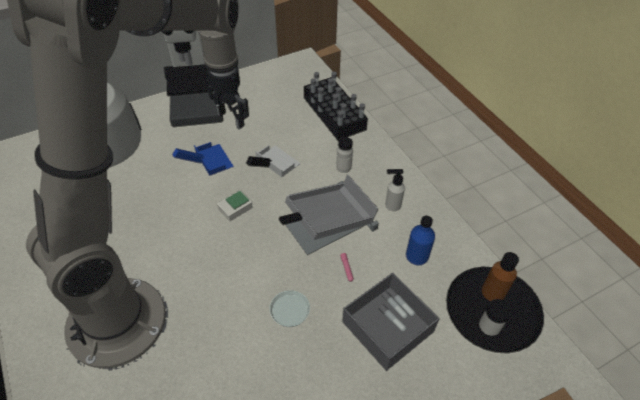

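Run:
```python
from station import order
print(order.hand_in())
```

```text
the job is handed in; nothing more can be done
None
```

I finished the job and handed it in at about 28.5–29 s of the 70 s allowed. No verdict was reported.

**What I did:**
- **Tray:** I pinched the black handle and lifted it to its stop, which showed as about 32 N of resistance. I left the tray tipped, and the tubes rolled to its low end.
- **Scoop:** I slid the aluminium scoop down the tray floor under the three tubes and curled its lip up the low wall. I lifted them out with the gripper at 0.25 m, which puts the tubes well above 130 mm. I then tipped them slowly into the bin.
- **Set-down:** I put the scoop back near its starting place until it touched the table. The gripper height matched the pick-up height to 0.1 mm. Then I let go and moved the arm clear.

**Last checks:**
- **Tubes:** both cameras show all three on the bin floor.
- **Tray:** it is empty and still tipped. The handle position matches a tilt of about 0.3 rad.
- **Scoop:** it appears to lie flat on the table.
- **Other things:** the canister, lotion, slide box, dish and pump are where they started. The side camera put the pump about 15 mm from its first reading, but the top camera agreed to 1 mm, so I took that as detection noise.
- **Robot:** the force on the tool was about zero and the fingers never came near a tube in the pictures.

**Disagreements:** some low-score detections landed on the wrong thing, such as the pink tube, the blue scoop and the bin, and I ruled them out from the pictures. The scoop's lip met the tray's bevel about 4 mm earlier than I had calculated, so I corrected for that during the move.

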